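Tip worn thumb nuts through the spring flap of the scrap box

ROBOT

A 7-joint arm with a two-finger parallel gripper is mounted at the origin on the work surface. World frame = base frame: x ahead of the robot, y to its left, z up, the work surface at z = 0. Lengths are in m, angles in rad, forces in N, time in s.
With the tool pointing down it reaches from about 0.4 to 0.875 m from the base axis. Payload 19.3 kg.
Tool frame: the origin (TCP) lies on the centre line of the jaws, within the pads' length; the fingertips stand 14 mm ahead of it and the grasp point (between the pads) lies 5 mm behind it; y points along the fingers, x is the direction in which the jaws open and shut, and the axes are right-handed (so a half turn about y gives the same grasp; the last joint's range is limited). The gripper opens to 85 mm and grips with 20 to 120 N. Pads are 22 mm wide; open, the fingers measure 114 mm over their backs; the gripper's body (76 mm by 85 mm) begins 54 mm behind the grasp point. The pads swing forward as they close: fully open they stand 13 mm farther back than shut.
Start: joints at [-1.25, 0.521, -0.036, 1.599, 0.021, 1.021, -0.113], TCP at [0.238, 0.578, 0.245] pointing down, gripper open.
Joint ranges: [-2.91, 2.91], [-0.3, 2.13], [-1.5, 1.42], [0.17, 2.43], [-1.26, 4.41], [0.16, 1.93], [-2.52, 2.52]. Speed limits (rad/s): [1.89, 1.89, 2.39, 2.39, 3.01, 3.01, 3.01].

INTERFACE

Orientations are given as [roll, pitch, yaw] about the fixed x, y, z axes, in that order (R = Rz(yaw) Ry(pitch) Rx(roll)).
In Python, from workcell import monitor, grab_frame, workorder gives the robot as it stands.
- The arm moves only by the tool drive_tool, never from a script. Its argument "steps" is one flat list of numbers, 5 for each row, row after row: the finger opening in mm, from 0 to 85.4, then the shift along the world's x, y, z in mm, then the turn about the world's z in degrees. In form: [fingers, tx, ty, tz, twist, fingers, tx, ty, tz, twist, ...]. A call has exactly 5 rows; each row shifts and turns the commanded pose from where the row before left it; what a row does not reach is not made up. A row lasts 1/12 s, in which the tool goes at most 41.7 mm and 7.16 degrees, less where a joint would pass 70% of its speed; a pose out of reach is approached as far as the arm can. A call is refused whole if a number of a shift passes 41.7 or a number of a turn 7.16, either way. A call with a gripper value outside its range is refused whole. The fingers move at their own pace and stop on an object; "grip_force" is the grip in N (left out, the last holds). Time passes only in rows, so rows that do not move let the fingers close, or fill a call up. It gives the time, the measured TCP pose, the force and the opening at its end, in the units of the state.
- monitor.observe(): the state, without advancing time (a new reading comes with each control period).
- grab_frame(name): name is "scene" or "top"; returns a dict with "frame" (400x640x3 uint8, red, green, blue), "vertical_fov" (degrees; the focal length in pixels is half the picture's height over the tangent of half this angle, whatever the lens; pixels are square), "cx", "cy" (the principal point, pixels), "xyz" and "orientation" of the camera in the world. Camera axes: x right, y down, z forward; pixel columns grow to the right and rows downward; lengths in m; the calibration is good to about 2 mm. A picture is of the moment at which its call begins. There is no depth.
- workorder.job_done(): hands the job in, once; it reports no verdict.
The state is a dict: "clock": time; "qpos": joint angles; "qd": joint speeds; "joint_efforts": joint torques, N m; "position": TCP position; "tool_rot": TCP orientation; "force": force on the tool from outside, world axes, zero at the start; "moment": the same for the moment, N m; "grip_width": finger opening in m.
Only numpy, scipy, OpenCV 4.12 (cv2) and the standard library are available. Lean on these libraries where they do the work, as an engineer would, in place of code of your own. Each camera call takes 0.05 s, during which the arm holds its last target. There are 200 camera calls.

TASK

Pick up the orange hand scoop by its black handle and tip all four worn thumb nuts into the turquoise scrap box, pushing its spring flap inwards with the front lip of the scoop and keeping it pushed in while the nuts slide through. Be gentle: do not ram or force the flap or the box, keep the fingers and the arm off it, and leave the other things on the bench alone. Then draw the scoop out so that the flap springs shut, and set the empty scoop down flat in the middle of its black mat again and let go.

Things in the scene. Friction and masses are not known exactly. Their poses are not given: they have to be found in the camera images.
- bin: Turquoise scrap box, fixed, 160 x 160 mm in plan. Origin: centre of underside, z up, front towards its -x. Front wall 75 mm high; from its top edge (x=-80, z=75 mm) a face slopes up at 40 degrees from horizontal to (x=+20, z=159 mm), then level to the rear (x=+80). In the slope a 120 mm wide (y) opening between 20 mm rims, closed by the flap. Empty inside, inner floor at z=5 mm.
- flap (a joint): Steel flap 115 mm long down the slope, 116 wide, 4 thick, yellow strip on its lower free edge. Hinged at its upper edge (axis along the box's y); pushed, it swings in and down: 0 = shut, flush with the slope; hard stop at 1.05 rad. Spring: 0.15 N m when shut, plus 0.25 N m per rad (3 to 8 N at the scoop); shuts by itself. 0.8 rad is ample for the nuts. Over 30 N is forcing it.
- flap_hinge (a point): Middle of the flap's upper, hinged edge, on the outer face; box frame (x=+15.8, y=0, z=155.3 mm). Axes are those of the box.
- flap_mid (a point): Point fixed on the box's slope at the middle of the shut flap, 57.5 mm down the slope from the hinge; it does not move with the flap. Axes are those of the box.
- scoop: Orange open-fronted tray, 150 mm long (x), 84 wide (y), about 0.16 kg. Origin: centre of underside, x towards the open front, z up. Floor 3 mm; side and rear walls 35 mm high, 3 mm thick, sides running right to the lip: seen from the front a U 84 x 35 mm. Nuts lie loose in it: they stay when it is tipped forward under 20 degrees and slide out from 40 degrees (45 to 50 is sure).
- scoop_grip (a point): Grasp point on the scoop's handle: an upright black plate 14 mm thick (y), 54 mm long (x, from 75 to 21 mm behind the scoop's centre), standing up to 95 mm above the scoop's underside. The point lies 50 mm behind the scoop's centre, 125 mm behind the lip, 75 mm above the underside. Axes are those of the scoop.
- scoop_lip (a point): Middle of the scoop's front lip, on the upper face of its floor: 75 mm ahead of the scoop's centre, 3 mm above its underside. Axes are those of the scoop.
- mat_center (a point): Centre of the top face of the thin black parking mat (200 x 130 x 3 mm, fixed on the bench) on which the scoop stands at the start. x along its length.
- nut0_center (a point): Centre of a loose worn thumb nut: a silver disc 20 mm across and 9 mm thick with a 13 mm boss, 13 mm high in all, 25 g. It starts lying in the front half of the scoop.
- nut1_center (a point): Centre of a loose worn thumb nut: a silver disc 20 mm across and 9 mm thick with a 13 mm boss, 13 mm high in all, 25 g. It starts lying in the front half of the scoop.
- nut2_center (a point): Centre of a loose worn thumb nut: a silver disc 20 mm across and 9 mm thick with a 13 mm boss, 13 mm high in all, 25 g. It starts lying in the front half of the scoop.
- nut3_center (a point): Centre of a loose worn thumb nut: a silver disc 20 mm across and 9 mm thick with a 13 mm boss, 13 mm high in all, 25 g. It starts lying in the front half of the scoop.
- mug_a: White mug 82 mm wide, 95 mm high; bystander.
- mug_b: Blue mug 82 mm wide, 95 mm high; bystander.
- tape_roll: Yellow tape roll lying flat, 76 mm across, 22 mm high; bystander, between scoop and box.
- spray: White bottle with black cap, 60 mm across, 160 mm high; bystander.
- driver: Screwdriver 180 mm long lying on the bench; bystander.
- jar: Amber jar 66 mm across, 70 mm high; bystander.
- coasters: Small stack of coasters 95 x 95 x 28 mm; bystander.

How it is judged:
By the outcome, as a careful person would: the job done as asked, in the order asked, and still so for the second after the job is handed in, with the robot touching nothing.
It also fails if it takes over 64 s, if anything falls off the work surface, if the arm or the gripper's body presses on something with over 40 N, if the wrist force passes 120 N, or if a joint passes its speed limit or range.

## Working session

There is one attempt and no reset: what is moved stays moved. The work goes in short steps, Python scripts to look and compute and a tool call to move; the robot and the scene stay as the last step left them, time stands still between calls to the robot, and variables do not carry over. Pictures are saved under pics/ and viewed, about 8 in all and at most 12, crops included, and the job is handed in when it is done.

Besides the shell and the picture viewer there is one more tool, called after "Call:" in YAML: its name, and indented under it one key for each argument. drive_tool: Moves the arm, as the interface text tells. Its arguments: {"type":"object","properties":{"steps":{"type":"array"},"grip_force":{"type":"number"}},"required":["steps"]}

```bash
mkdir -p pics; ls
cat > h.py <<'E'
import numpy as np, cv2
from scipy.spatial.transform import Rotation as R
from workcell import monitor, grab_frame, workorder
def snap(name,fn=None):
    d=grab_frame(name)
    if fn: cv2.imwrite('pics/'+fn,d['frame'][:,:,::-1])
    return d
def cam(d):
    o=np.array(d['orientation']); M=R.from_euler('xyz',o).as_matrix() if o.size==3 else (o if o.shape==(3,3) else R.from_quat(o).as_matrix())
    f=d['frame'].shape[0]/2/np.tan(np.radians(d['vertical_fov'])/2)
    return M,f,np.array(d['xyz'])
def ray(d,u,v,z):
    M,f,c=cam(d); r=M@[(u-d['cx'])/f,(v-d['cy'])/f,1]; return c+r*(z-c[2])/r[2]
def proj(d,p):
    M,f,c=cam(d); q=M.T@(np.array(p)-c); return np.array([d['cx']+f*q[0]/q[2],d['cy']+f*q[1]/q[2]])
E
python3 - <<'E'
from h import *
for n in('scene','top'):
    d=snap(n,n+'0.png'); print({k:v for k,v in d.items() if k!='frame'})
print(monitor.observe())
E
```

```text
pics
{'vertical_fov': 52.84575511827858, 'cx': 318.92092217125025, 'cy': 194.9668716637202, 'xyz': array([0.88211109, 0.50776539, 1.00966336]), 'orientation': array([-2.54991127,  0.01377597,  2.47430599])}
{'vertical_fov': 46.95443491916959, 'cx': 322.39314027715676, 'cy': 201.33237886541505, 'xyz': array([0.30204907, 0.00823448, 1.3232603 ]), 'orientation': array([-2.95926358,  0.01869413, -1.59219848])}
{'clock': 0.1, 'qpos': array([-1.2502157 ,  0.52192468, -0.03632171,  1.59993762,  0.02120898,
        1.02110248, -0.11284675]), 'qd': array([ 2.67464857e-04, -2.94339457e-04,  3.25188228e-04, -3.23612956e-03,
       -1.09608222e-03, -2.47341753e-05,  4.00365001e-04]), 'joint_efforts': array([ 5.17329972e-04, -9.28489423e+01,  1.98236614e+00, -3.70535588e+01,
        1.79502962e-02,  5.48997195e-03,  3.84052316e-05]), 'position': array([0.23799718, 0.57760814, 0.24480666]), 'tool_rot': array([-1.57087569e+00,  9.83702841e-04,  1.17995743e+00]), 'force': array([-0.09125006,  0.12879835, -0.2992631 ]), 'moment': array([-0.01547605,  0.01979366,  0.00831269]), 'grip_width': 0.08581765435493206}
```

View pics/scene0.png

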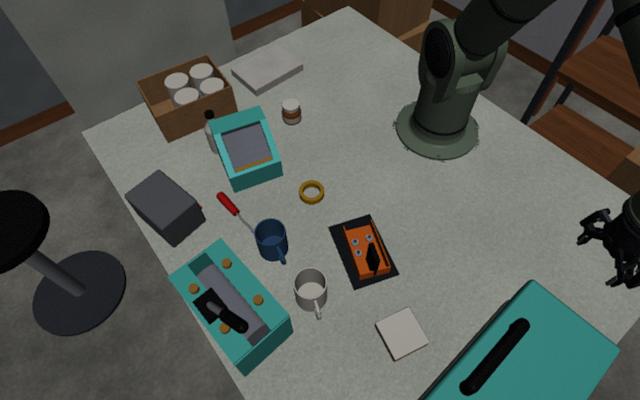

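View pics/top0.png

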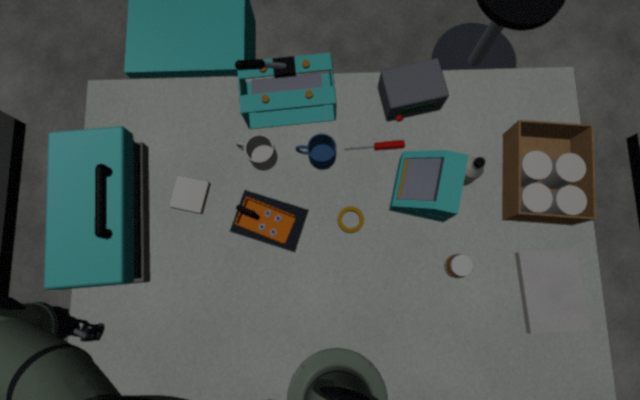

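Run:
```python
from h import *
im=cv2.imread('pics/top0.png'); a=cv2.resize(im[180:260,225:315],None,fx=4.4,fy=4.4,interpolation=cv2.INTER_CUBIC)
b=cv2.resize(im[142:222,385:475],None,fx=4.4,fy=4.4,interpolation=cv2.INTER_CUBIC)
cv2.imwrite('pics/crop0.png',cv2.convertScaleAbs(np.hstack([a,b]),alpha=1.6))
```

```text
(no output)
```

View pics/crop0.png

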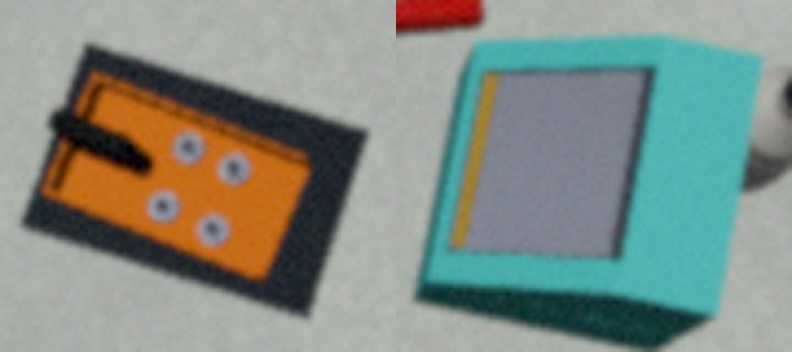

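```bash
cat > fit.py <<'E'
from h import *
from scipy.optimize import least_squares
def fit(obs,x0):  # obs: list of (cam,uv,local xyz)
    def res(p,full=False):
        c,s=np.cos(p[2]),np.sin(p[2]); out=[]
        for d,uv,l in obs:
            w=[p[0]+c*l[0]-s*l[1],p[1]+s*l[0]+c*l[1],l[2]]; out.append(proj(d,w)-uv)
        return np.ravel(out)
    r=least_squares(res,x0,loss='soft_l1'); return r.x,np.round(res(r.x).reshape(-1,2),1)
E
python3 - <<'E'
from fit import *
d=snap('top'); A=lambda x,y:np.array([225+x/4.4,180+y/4.4]); B=lambda x,y:np.array([385+(x-396)/4.4,142+y/4.4])
m=[(87,45,-.1,.065),(367,131,.1,.065),(308,316,.1,-.065),(23,224,-.1,-.065)]
print('mat',*fit([(d,A(u,v),(x,y,.003)) for u,v,x,y in m],[.6,.2,-1.8]))
q=[(762,57,.08,.08,.159),(717,317,.08,-.08,.159),(663,37,.02,.08,.159),(625,297,.02,-.08,.159),(483,72,-.0723,.06,.0814),(450,249,-.0723,-.06,.0814),(653,68,.0158,.06,.1553),(617,258,.0158,-.06,.1553)]
print('box',*fit([(d,B(u,v),(x,y,z)) for u,v,x,y,z in q],[.6,-.2,-1.6]))
s=[(310,160,.075,.042,.038),(265,280,.075,-.042,.006),(43,192,-.075,-.042,.038),(97,70,-.075,.042,.038)]
print('scoop',*fit([(d,A(u,v),(x,y,z)) for u,v,x,y,z in s],[.6,.2,-1.8]))
print('handle top',ray(d,*A(53,118),.098),ray(d,*A(150,162),.098))
for p in [(188,148),(235,168),(163,206),(213,230)]: print(ray(d,*A(*p),.015))
E
```

```text
mat [ 0.4935594   0.18229854 -1.9002721 ] [[-0.3 -0.9]
 [ 0.8 -0.2]
 [ 0.2  0.5]
 [-0.6  0.4]]
box [ 0.57236449 -0.26216006 -1.80865326] [[ 0.7 -0.3]
 [ 0.9 -0. ]
 [ 0.4 -0.4]
 [-1.5 -0.4]
 [ 0.3 -0.1]
 [-0.2  1.1]
 [-0.6 -0.1]
 [-0.3  0.8]]
scoop [ 0.49132894  0.18969244 -1.97812057] [[-0.  -0.7]
 [-0.2  0.6]
 [ 0.3 -0.3]
 [-0.   0.3]]
handle top [0.51907131 0.25787198 0.098     ] [0.49022619 0.19788587 0.098     ]
[0.51163954 0.18581561 0.015     ]
[0.49766149 0.15503371 0.015     ]
[0.47377909 0.20213599 0.015     ]
[0.45729656 0.1695223  0.015     ]
```

Call:
drive_tool:
  steps: [60,10,-40,0,-7,60,10,-40,0,-7,60,10,-40,0,-7,60,10,-40,0,-7,60,10,-40,0,-7]

```text
clock: 0.57
position: [0.2881, 0.3758, 0.2451]
tool_rot: [-1.571, 0.0, 0.563]
force: [2.2, 1.6, 0.3]
grip_width: 0.06
```

Call:
drive_tool:
  steps: [60,35,-22,0,-7,60,35,-22,0,-7,60,35,-22,0,-7,60,35,-22,0,-7,60,35,-22,0,-7]

```text
clock: 0.98
position: [0.4645, 0.2664, 0.2455]
tool_rot: [-1.571, -0.0, -0.047]
force: [-0.4, 2.3, 0.5]
grip_width: 0.06
```

Call:
drive_tool:
  steps: [60,24,-16,0,-7,60,24,-16,0,-7,60,0,0,-10,-7,60,0,0,-20,0,60,0,0,-20,0]

```text
clock: 1.4
position: [0.5115, 0.2356, 0.1947]
tool_rot: [-1.57, -0.001, -0.41]
force: [-0.2, 0.6, -0.9]
grip_width: 0.0601
```

Call:
drive_tool:
  steps: [40,0,0,-30,0,40,0,0,-30,0,40,0,0,-30,0,40,0,0,-20,0,40,0,0,-9,0]
  grip_force: 20

```text
clock: 1.82
position: [0.5098, 0.2353, 0.0736]
tool_rot: [-1.574, 0.002, -0.408]
force: [0.4, -0.0, 0.7]
grip_width: 0.0403
```

Call:
drive_tool:
  steps: [14,0,0,0,0,14,0,0,0,0,10,0,0,0,0,5,0,0,0,0,5,0,0,0,0]

```text
clock: 2.23
position: [0.5115, 0.2362, 0.0773]
tool_rot: [-1.57, -0.001, -0.408]
force: [-0.0, 0.7, -2.0]
grip_width: 0.0134
```

Call:
drive_tool:
  steps: [5,0,0,5,0,5,0,0,5,0,5,0,0,5,0,5,0,0,5,0,5,0,0,0,0]

```text
clock: 2.65
position: [0.5116, 0.2361, 0.0976]
tool_rot: [-1.57, -0.001, -0.408]
force: [1.3, 0.0, -1.2]
grip_width: 0.0135
```

Run:
```python
from h import *
s=monitor.observe(); print(s['position'],s['force'],s['moment'],s['grip_width'])
c=snap('scene')['frame'][195:315,310:440,::-1]; t=snap('top')['frame'][170:270,200:330,::-1]
cv2.imwrite('pics/l1.png',cv2.convertScaleAbs(np.hstack([cv2.resize(c,(390,360)),cv2.resize(t,(400,360))]),alpha=1.6))
```

```text
[0.51158538 0.23609852 0.097559  ] [ 1.32097555  0.02143731 -1.2254791 ] [ 0.11457483 -0.03661519 -0.02847088] 0.013543749910569945
```

View pics/l1.png

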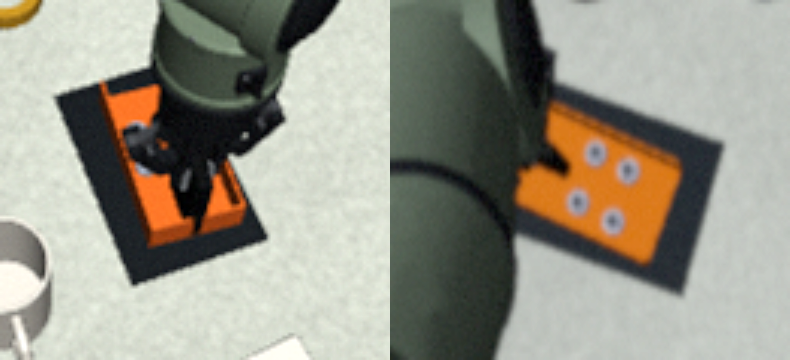

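Call:
drive_tool:
  steps: [12.5,0,0,-4,0,12.5,0,0,-4,0,13,0,0,0,0,13,0,0,0,0,13.3,0,0,0,0]

```text
clock: 3.17
position: [0.511, 0.2358, 0.0881]
tool_rot: [-1.571, 0.0, -0.408]
force: [-1.2, 0.3, -1.8]
grip_width: 0.0137
```

```bash
cat > obs.py <<'E'
from h import *
s=monitor.observe(); print(s['clock'],s['position'].round(4),s['tool_rot'].round(3),s['force'].round(2),s['moment'].round(3),s['grip_width'])
E
python3 obs.py
```

```text
3.1667 [0.511  0.2358 0.0881] [-1.571  0.    -0.408] [-1.16  0.3  -1.75] [ 0.068 -0.041 -0.003] 0.013675344183571834
```

Call:
drive_tool:
  steps: [13.4,0,0,0,0,13.4,0,0,0,0,13.5,0,0,0,0,13.5,0,0,0,0,13.5,0,0,0,0]

```text
clock: 3.58
position: [0.5111, 0.2358, 0.0883]
tool_rot: [-1.571, -0.0, -0.408]
force: [0.3, -1.0, -2.7]
grip_width: 0.0133
```

```bash
python3 obs.py
```

```text
3.5833 [0.5111 0.2358 0.0883] [-1.571 -0.    -0.408] [ 0.34 -1.02 -2.72] [ 0.092  0.023 -0.015] 0.013310212894484343
```

Call:
drive_tool:
  steps: [13.6,0,0,0,0,13.6,0,0,0,0,13.7,0,0,0,0,13.7,0,0,0,0,13.7,0,0,0,0]

```text
clock: 4.0
position: [0.5111, 0.2358, 0.0883]
tool_rot: [-1.571, 0.0, -0.408]
force: [-0.4, -0.3, -2.1]
grip_width: 0.0138
```

```bash
cat > tilt.py <<'E'
from h import *
import sys
# model: grip point in scoop frame (gx,gz); tilt t nose-down about grip (jaw axis)
def pts(P,yaw,t,gx=-.05,gz=.0745):
    out=[]
    for y in(-.042,.042):
        for x,z in((.075,0),(.075,.035)):
            a,b=x-gx,z-gz
            X=a*np.cos(t)+b*np.sin(t); Z=-a*np.sin(t)+b*np.cos(t)
            out.append([P[0]+np.cos(yaw)*X-np.sin(yaw)*y,P[1]+np.sin(yaw)*X+np.cos(yaw)*y,P[2]+.005+Z])
    return out
def tilt(save=None):
    s=monitor.observe(); P=s['position']; yaw=s['tool_rot'][2]-np.pi/2
    im={}
    for n in('top','scene'):
        d=snap(n); f=d['frame'].astype(int); im[n]=d['frame']
        m=((f[:,:,0]>90)&(f[:,:,0]>2*f[:,:,1])&(f[:,:,0]>3*f[:,:,2])).astype(np.uint8)
        q0=np.array([proj(d,p) for p in pts(P,yaw,.2)]); c=q0.mean(0)
        v,u=np.nonzero(m); k=np.hypot(u-c[0],v-c[1])<90; u,v=u[k],v[k]
        ax=proj(d,[P[0]+.1*np.cos(yaw),P[1]+.1*np.sin(yaw),.06])-proj(d,[*P[:2],.06]); ax/=np.linalg.norm(ax)
        o=np.percentile(u*ax[0]+v*ax[1],99.7) if len(u) else np.nan
        T=np.radians(np.arange(-15,90,1)); e=[max(np.array(proj(d,p))@ax for p in pts(P,yaw,t)) for t in T]
        i=np.argsort(np.abs(np.array(e)-o))[:4]; print(n,'tilt',sorted(np.degrees(T[i]).round()),'resid',np.abs(np.array(e)-o).min().round(2),len(u), 'px/5deg',round(e[30]-e[25],1))
    print(s['clock'],P.round(4),s['force'].round(1),s['moment'].round(2),round(s['grip_width'],4))
    return im
if __name__=='__main__': tilt()
E
python3 tilt.py
```

```text
top tilt [np.float64(50.0), np.float64(61.0), np.float64(62.0), np.float64(63.0)] resid nan 0 px/5deg -1.5
scene tilt [np.float64(6.0), np.float64(7.0), np.float64(8.0), np.float64(9.0)] resid 0.16 596 px/5deg -3.4
4.0 [0.5111 0.2358 0.0883] [-0.4 -0.3 -2.1] [ 0.07 -0.09  0.05] 0.0138
```

Call:
drive_tool:
  steps: [13.9,0,0,0,0,13.9,0,0,0,0,14,0,0,0,0,14,0,0,0,0,13.6,0,0,0,0]

```text
clock: 4.52
position: [0.5111, 0.2359, 0.0884]
tool_rot: [-1.571, -0.0, -0.408]
force: [-0.6, 0.0, 1.5]
grip_width: 0.0137
```

```bash
sed -i 's/(f\[:,:,0\]>90).*astype(np.uint8)/(f[:,:,0]>60)\&(f[:,:,0]>1.5*f[:,:,1])\&(f[:,:,0]>2*f[:,:,2])).astype(np.uint8)/' tilt.py; python3 tilt.py
```

```text
top tilt [np.float64(5.0), np.float64(6.0), np.float64(7.0), np.float64(8.0)] resid 0.22 1160 px/5deg -1.5
scene tilt [np.float64(10.0), np.float64(11.0), np.float64(12.0), np.float64(13.0)] resid 0.22 734 px/5deg -3.4
4.5167 [0.5111 0.2359 0.0884] [-0.6  0.   1.5] [0.04 0.03 0.01] 0.0137
```

Call:
drive_tool:
  steps: [5,0,0,0,0,5,0,0,0,0,5,0,0,10,0,5,0,0,10,0,5,0,0,10,0]

```text
clock: 5.03
position: [0.5112, 0.2358, 0.1194]
tool_rot: [-1.571, -0.0, -0.408]
force: [0.0, 0.2, -1.6]
grip_width: 0.0137
```

Run:
```python
from tilt import *
im=tilt()
cv2.imwrite('pics/l2.png',cv2.convertScaleAbs(np.hstack([cv2.resize(im['scene'][195:315,310:440,::-1],(390,360)),cv2.resize(im['top'][170:270,200:330,::-1],(400,360))]),alpha=1.6))
```

```text
top tilt [np.float64(5.0), np.float64(6.0), np.float64(7.0), np.float64(8.0)] resid 0.2 1203 px/5deg -1.5
scene tilt [np.float64(9.0), np.float64(10.0), np.float64(11.0), np.float64(12.0)] resid 0.02 750 px/5deg -3.5
5.0333 [0.5112 0.2358 0.1194] [ 0.   0.2 -1.6] [ 0.06 -0.05  0.01] 0.0137
```

View pics/l2.png

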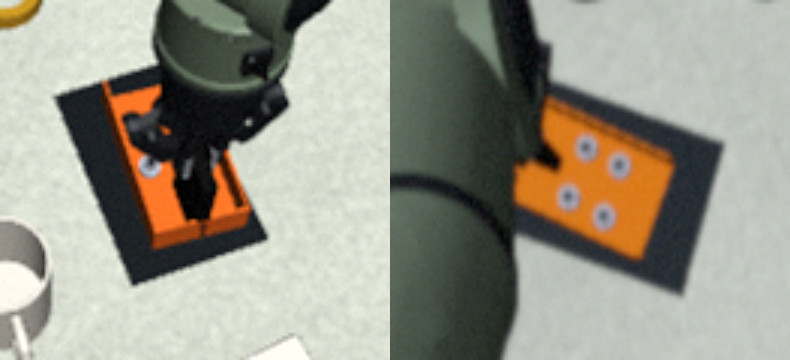

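Call:
drive_tool:
  steps: [5,0,0,8,0,5,0,0,15,0,5,0,0,18,0,5,0,0,18,0,5,0,0,17,0]
  grip_force: 80

```text
clock: 5.55
position: [0.511, 0.2357, 0.1954]
tool_rot: [-1.571, 0.0, -0.408]
force: [-0.1, -0.5, -2.7]
grip_width: 0.0123
```

Call:
drive_tool:
  steps: [5,3,-10,0,2,5,5,-18,0,2,5,6,-22,0,2,5,7,-22,0,2,5,8,-22,0,1.7]

```text
clock: 5.97
position: [0.54, 0.1409, 0.1946]
tool_rot: [-1.571, 0.0, -0.237]
force: [0.1, -0.1, -1.8]
grip_width: 0.0121
```

Call:
drive_tool:
  steps: [5,7,-22,0,0,5,7,-22,0,0,5,7,-22,0,0,5,7,-22,0,0,5,7,-22,0,0]

```text
clock: 6.38
position: [0.5751, 0.0307, 0.1945]
tool_rot: [-1.571, 0.0, -0.239]
force: [0.1, 0.9, -3.0]
grip_width: 0.0125
```

Call:
drive_tool:
  steps: [5,8,-22,0,0,5,8,-22,0,0,5,9,-22,0,0,5,8,-20,0,0,5,5,-14,0,0]

```text
clock: 6.8
position: [0.6134, -0.0704, 0.1945]
tool_rot: [-1.572, -0.0, -0.24]
force: [-0.0, 0.1, -1.2]
grip_width: 0.0122
```

Run:
```python
from tilt import *
im=tilt()
cv2.imwrite('pics/l3.png',cv2.convertScaleAbs(np.hstack([cv2.resize(im['scene'][70:220,180:330,::-1],(395,395)),cv2.resize(im['top'][110:250,330:470,::-1],(395,395))]),alpha=1.5))
```

```text
top tilt [np.float64(13.0), np.float64(14.0), np.float64(15.0), np.float64(16.0)] resid 0.14 336 px/5deg -2.5
scene tilt [np.float64(-15.0), np.float64(-14.0), np.float64(-13.0), np.float64(-12.0)] resid 29.1 1058 px/5deg -3.9
6.8 [ 0.6134 -0.0704  0.1945] [-0.   0.1 -1.2] [ 0.07 -0.03  0.06] 0.0122
```

View pics/l3.png

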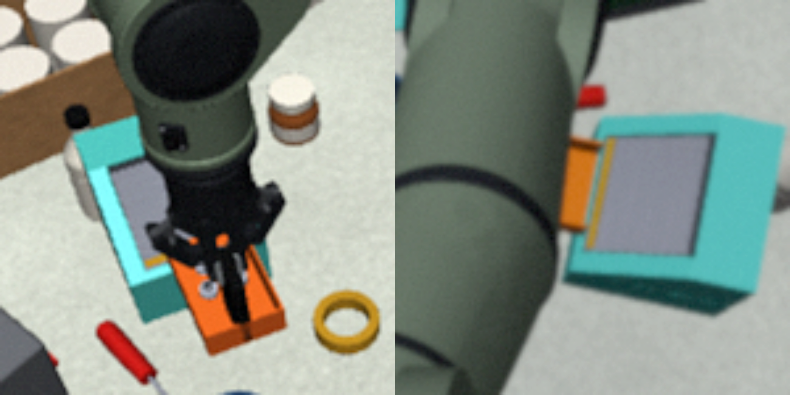

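Call:
drive_tool:
  steps: [5,-1,-6,-2,0,5,-2,-8,-2,0,5,-2,-8,-2,0,5,-2,-8,-1,0,5,-1,-5,-1,0]

```text
clock: 7.32
position: [0.6045, -0.1042, 0.1862]
tool_rot: [-1.571, 0.0, -0.24]
force: [-0.9, 1.5, -1.0]
grip_width: 0.0127
```

Call:
drive_tool:
  steps: [5,-2,-7,-2,0,5,-2,-8,-2,0,5,-2,-8,-2,0,5,-2,-8,-1,0,5,-1,-5,-1,0]

```text
clock: 7.73
position: [0.5957, -0.1401, 0.1781]
tool_rot: [-1.571, 0.0, -0.24]
force: [0.0, 4.6, -3.3]
grip_width: 0.0121
```

```bash
python3 tilt.py
```

```text
top tilt [np.float64(-15.0), np.float64(-14.0), np.float64(-13.0), np.float64(-12.0)] resid 28.82 20 px/5deg -2.7
scene tilt [np.float64(-15.0), np.float64(-14.0), np.float64(-13.0), np.float64(-12.0)] resid 13.18 1010 px/5deg -3.8
7.7333 [ 0.5957 -0.1401  0.1781] [ 0.   4.6 -3.3] [ 1.44 -0.27 -0.11] 0.0121
```

Call:
drive_tool:
  steps: [5,0,0,0,0,5,-1,-4,0,0,5,-1,-4,0,0,5,-1,-4,0,0,5,-1,-4,0,0]
  grip_force: 20

```text
clock: 8.25
position: [0.5923, -0.1545, 0.1782]
tool_rot: [-1.57, 0.0, -0.238]
force: [1.1, 5.8, -4.1]
grip_width: 0.0125
```

Run:
```python
from tilt import *
im=tilt()
cv2.imwrite('pics/l4.png',cv2.convertScaleAbs(np.hstack([cv2.resize(im['scene'][80:210,180:310,::-1],(395,395)),cv2.resize(im['top'][110:250,330:470,::-1],(395,395))]),alpha=1.7))
```

```text
top tilt [np.float64(-15.0), np.float64(-14.0), np.float64(-13.0), np.float64(-12.0)] resid 25.2 34 px/5deg -2.8
scene tilt [np.float64(3.0), np.float64(4.0), np.float64(5.0), np.float64(6.0)] resid 0.27 1002 px/5deg -3.8
8.25 [ 0.5923 -0.1545  0.1782] [ 1.1  5.8 -4.1] [ 1.84 -0.52 -0.18] 0.0125
```

View pics/l4.png

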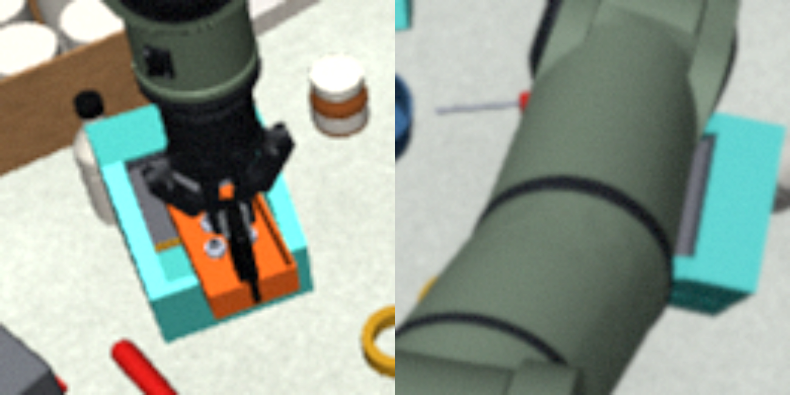

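```bash
cat > rear.py <<'E'
from h import *
def model(P,yaw,t,x,z,gx=-.05,gz=.0745):
    a,b=x-gx,z-gz; X=a*np.cos(t)+b*np.sin(t); Z=-a*np.sin(t)+b*np.cos(t)
    return [[P[0]+np.cos(yaw)*X-np.sin(yaw)*y,P[1]+np.sin(yaw)*X+np.cos(yaw)*y,P[2]+.005+Z] for y in(-.042,.042)]
def rear(bx0=.5724,by0=-.2622,byaw=-1.809):
    s=monitor.observe(); P=s['position']; yaw=s['tool_rot'][2]-np.pi/2; d=snap('scene'); f=d['frame'].astype(int)
    m=(f[:,:,0]>60)&(f[:,:,0]>1.5*f[:,:,1])&(f[:,:,0]>2*f[:,:,2])
    c=proj(d,[*P[:2],P[2]-.05]); v,u=np.nonzero(m); k=np.hypot(u-c[0],v-c[1])<60; u,v=u[k],v[k]
    ax=proj(d,[P[0]+.1*np.cos(yaw),P[1]+.1*np.sin(yaw),.15])-proj(d,[*P[:2],.15]); ax/=np.linalg.norm(ax); n=np.array([-ax[1],ax[0]])
    q=u*ax[0]+v*ax[1]; w=u*n[0]+v*n[1]; o=np.percentile(q,.5)
    T=np.radians(np.arange(-5,75)); M=[[np.array(proj(d,p)) for zz in(0,.035) for p in model(P,yaw,t,-.075,zz)] for t in T]
    e=np.array([min(p@ax for p in r) for r in M]); i=np.abs(e-o).argmin()
    side=[p@n for p in M[i]]
    D=P[:2]-[bx0,by0]; bx=D@[np.cos(byaw),np.sin(byaw)]; by=D@[-np.sin(byaw),np.cos(byaw)]
    t=T[i]; L=lambda x,z:(round(1e3*bx+x*np.cos(t)+z*np.sin(t)),round(1e3*P[2]+5-x*np.sin(t)+z*np.cos(t)))
    print('tilt',np.degrees(t).round(),'res',round(e[i]-o,1),'px/5deg',round(e[30]-e[35],1),'side px model',np.round([min(side),max(side)]),'seen',np.percentile(w,[1,99]).round())
    lip,cor=L(125,-72),L(125,-40); th=max(np.arctan2(155.3-p[1],15.8-p[0]) for p in(lip,cor))-.698
    print('box grip',round(1e3*bx),round(1e3*by),round(1e3*P[2]+5),'lip',lip,'corner',cor,'flap',th.round(2),'floor z at rim',round(lip[1]+(lip[0]+72)*np.tan(t)-3/np.cos(t)))
    print(s['clock'],P.round(4),s['force'].round(1),round(s['grip_width'],4))
    return d['frame']
if __name__=='__main__': rear()
E
python3 rear.py
```

```text
tilt 36.0 res 16.9 px/5deg 0.4 side px model [147. 180.] seen [113. 214.]
box grip -109 -6 183 lip (-50, 52) corner (-31, 77) flap 0.33 floor z at rim 64
8.35 [ 0.5921 -0.1551  0.1783] [ 1.5  4.9 -2.9] 0.0124
```

```bash
python3 - <<'E'
s=open('rear.py').read()
a=s.index("    m=(f["); b=s.index("    ax=proj(")
s=s[:a]+"""    m=((f[:,:,0]>60)&(f[:,:,1]<.55*f[:,:,0])&(f[:,:,1]>.22*f[:,:,0])&(f[:,:,2]<.3*f[:,:,0])).astype(np.uint8)
    N,lab,st,_=cv2.connectedComponentsWithStats(m); j=1+st[1:,4].argmax(); v,u=np.nonzero(lab==j); print('blob',st[j])
"""+s[b:]
open('rear.py','w').write(s)
E
python3 rear.py
```

```text
blob [235 148  29  37 380]
tilt 53.0 res -0.1 px/5deg 0.4 side px model [148. 181.] seen [148. 161.]
box grip -109 -6 183 lip (-91, 40) corner (-66, 59) flap 0.17 floor z at rim 10
8.4 [ 0.5922 -0.1547  0.1783] [ 2.2  6.3 -2.7] 0.0123
```

```bash
cat >> rear.py <<'E'
def table():
    s=monitor.observe(); P=s['position']; yaw=s['tool_rot'][2]-np.pi/2; d=snap('scene')
    for t in np.radians([0,5,10,15,20,30,40,45,50,60]):
        rb=[proj(d,p) for p in model(P,yaw,t,-.075,0)]; rt=[proj(d,p) for p in model(P,yaw,t,-.075,.035)]; ft=[proj(d,p) for p in model(P,yaw,t,.075,.035)]; hd=[proj(d,p) for p in model(P,yaw,t,-.075,.095)]
        print(round(np.degrees(t)),'rearbot',rb[0].round(),rb[1].round(),'reartop',rt[0].round(),rt[1].round(),'fronttop',ft[0].round(),ft[1].round(),'handle',(sum(hd)/2).round())
E
python3 -c "
from rear import *
table()"
```

```text
0 rearbot [276. 169.] [248. 179.] reartop [275. 161.] [246. 172.] fronttop [256. 125.] [229. 134.] handle [257. 152.]
5 rearbot [277. 170.] [248. 181.] reartop [275. 162.] [246. 172.] fronttop [257. 129.] [230. 138.] handle [257. 151.]
10 rearbot [277. 171.] [249. 182.] reartop [275. 162.] [246. 172.] fronttop [258. 132.] [231. 141.] handle [256. 150.]
15 rearbot [278. 172.] [249. 182.] reartop [276. 162.] [246. 173.] fronttop [259. 136.] [233. 145.] handle [256. 149.]
20 rearbot [279. 173.] [250. 183.] reartop [276. 162.] [246. 173.] fronttop [261. 139.] [234. 148.] handle [256. 148.]
30 rearbot [280. 173.] [251. 184.] reartop [276. 162.] [247. 172.] fronttop [263. 147.] [237. 156.] handle [255. 146.]
40 rearbot [280. 173.] [251. 184.] reartop [276. 161.] [247. 171.] fronttop [266. 154.] [239. 163.] handle [254. 144.]
45 rearbot [281. 172.] [251. 183.] reartop [276. 160.] [246. 171.] fronttop [267. 157.] [241. 167.] handle [254. 144.]
50 rearbot [281. 172.] [251. 183.] reartop [276. 159.] [246. 170.] fronttop [269. 161.] [242. 170.] handle [253. 143.]
60 rearbot [281. 170.] [251. 181.] reartop [276. 157.] [246. 168.] fronttop [271. 167.] [245. 177.] handle [253. 142.]
```

Run:
```python
s=open('rear.py').read()
a=s.index("    ax=proj("); b=s.index("    D=P[:2]")
s=s[:a]+"""    T=np.radians(np.arange(-5,75)); e=np.array([proj(d,model(P,yaw,t,.075,.035)[1])[1] for t in T])+2; o=st[j][1]; i=np.abs(e-o).argmin()
"""+s[b:]
a=s.index("    print('tilt'"); b=s.index("    lip,cor")
s=s[:a]+"    print('tilt',np.degrees(t).round(),'res',round(e[i]-o,1))\n"+s[b:]
open('rear.py','w').write(s)
```

Call:
drive_tool:
  steps: [5,2,0,3,0,5,2,-1,3,0,5,2,0,3,0,5,2,-1,3,0,5,0,0,0,0]

```text
clock: 8.92
position: [0.6005, -0.1561, 0.1905]
tool_rot: [-1.57, 0.0, -0.238]
force: [-0.2, 7.2, -3.3]
grip_width: 0.013
```

```bash
python3 rear.py
```

```text
blob [232 146  29  37 387]
tilt 16.0 res -0.2
box grip -110 2 196 lip (-9, 92) corner (-1, 123) flap 0.5 floor z at rim 107
8.9167 [ 0.6005 -0.1561  0.1905] [-0.2  7.2 -3.3] 0.013
```

Call:
drive_tool:
  steps: [13.3,0,0,0,0,13.5,0,0,0,0,13.6,0,0,0,0,13.6,0,0,0,0,5,0,0,0,0]

```text
clock: 9.38
position: [0.6004, -0.1564, 0.1906]
tool_rot: [-1.57, -0.0, -0.238]
force: [0.3, 6.1, 1.1]
grip_width: 0.014
```

```bash
python3 rear.py
```

```text
blob [232 146  28  37 384]
tilt 16.0 res -0.2
box grip -109 2 196 lip (-9, 92) corner (0, 123) flap 0.5 floor z at rim 107
9.3833 [ 0.6004 -0.1564  0.1906] [0.3 6.1 1.1] 0.014
```

Call:
drive_tool:
  steps: [13.7,0,0,0,0,13.8,0,0,0,0,13.8,0,0,0,0,5,0,0,0,0,5,0,0,0,0]

```text
clock: 9.85
position: [0.6005, -0.1565, 0.1906]
tool_rot: [-1.57, -0.0, -0.238]
force: [0.1, 5.6, 1.6]
grip_width: 0.0134
```

```bash
python3 rear.py
```

```text
blob [232 146  29  37 386]
tilt 16.0 res -0.2
box grip -109 2 196 lip (-9, 92) corner (0, 123) flap 0.5 floor z at rim 107
9.85 [ 0.6005 -0.1565  0.1906] [0.1 5.6 1.6] 0.0134
```

Call:
drive_tool:
  steps: [13.9,0,0,0,0,13.9,0,0,0,0,14,0,0,0,0,5,0,0,0,0,5,0,0,0,0]

```text
clock: 10.32
position: [0.6005, -0.1566, 0.1906]
tool_rot: [-1.57, -0.001, -0.238]
force: [0.7, 6.2, 1.1]
grip_width: 0.0136
```

```bash
python3 rear.py
```

```text
blob [232 146  29  38 396]
tilt 16.0 res -0.2
box grip -109 2 196 lip (-9, 92) corner (0, 123) flap 0.5 floor z at rim 107
10.3167 [ 0.6005 -0.1566  0.1906] [0.7 6.2 1.1] 0.0136
```

Call:
drive_tool:
  steps: [14,0,0,0,0,14.1,0,0,0,0,14.1,0,0,0,0,5,0,0,0,0,5,0,0,0,0]

```text
clock: 10.78
position: [0.6, -0.1575, 0.1903]
tool_rot: [-1.571, -0.0, -0.239]
force: [0.2, -1.2, 0.9]
grip_width: 0.0052
```

```bash
python3 rear.py
```

```text
blob [265 156  17  42  90]
tilt 30.0 res -0.2
box grip -108 2 195 lip (-36, 70) corner (-20, 98) flap 0.33 floor z at rim 87
10.7833 [ 0.6    -0.1575  0.1903] [ 0.2 -1.2  0.9] 0.0052
```

Run:
```python
from h import *
a=snap('scene')['frame'];b=snap('top')['frame']
cv2.imwrite('pics/l5.png',cv2.convertScaleAbs(np.hstack([cv2.resize(a[80:230,170:320,::-1],(395,395)),cv2.resize(b[110:250,330:470,::-1],(395,395))]),alpha=1.7))
```

```text
(no output)
```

View pics/l5.png

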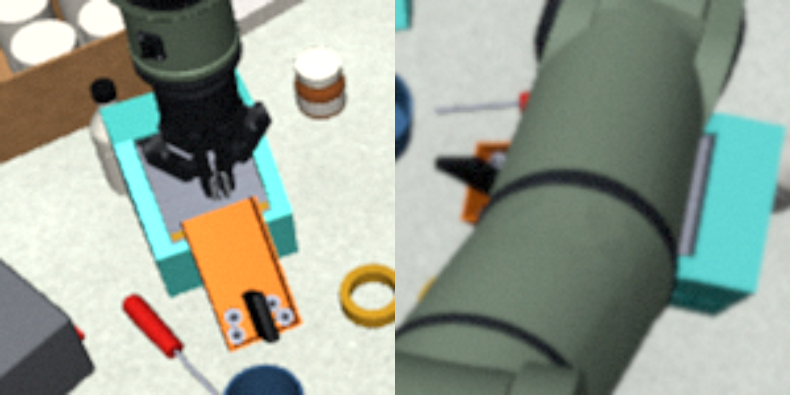

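Run:
```python
from fit import *
d=snap('scene','s6.png'); t=snap('top','t6.png')
for nm,dd in(('s',d),('t',t)):
    f=dd['frame'].astype(int); m=((f[:,:,0]>60)&(f[:,:,1]<.6*f[:,:,0])&(f[:,:,1]>.22*f[:,:,0])&(f[:,:,2]<.35*f[:,:,0])).astype(np.uint8)
    N,l,st,c=cv2.connectedComponentsWithStats(m); print(nm,[list(map(int,s)) for s in st[1:] if s[4]>40])
old=cv2.imread('pics/l5.png')[:,:395]; new=cv2.resize(cv2.convertScaleAbs(d['frame'][80:230,170:320,::-1],alpha=1.7),(395,395))
df=cv2.absdiff(old,new).max(2); print('moved px',(df>60).sum(), np.argwhere(df>60).mean(0) if (df>60).any() else '')
S=lambda x,y:np.array([170+x/2.633,80+y/2.633]); T=lambda x,y:np.array([330+(x-395)/2.821,110+y/2.821])
obs=[(d,S(182,225),(.075,.042,.035)),(d,S(265,200),(.075,-.042,.035)),(d,S(230,348),(-.075,.042,.035)),(d,S(300,325),(-.075,-.042,.035)),(t,T(480,143),(-.075,.042,.035)),(t,T(463,215),(-.075,-.042,.035)),(t,T(438,162),(-.075,0,.095))]
def res(p):
    M=R.from_euler('ZYX',[p[3],p[4],p[5]]).as_matrix(); return np.ravel([proj(c,M@l+p[:3])-uv for c,uv,l in obs])
for p0 in(-.5,.0):
    r=least_squares(res,[.61,-.1,.06,-1.8,p0,0],loss='soft_l1'); p=r.x; M=R.from_euler('ZYX',p[3:]).as_matrix()
    print('pose',p[:3].round(3),'ypr deg',np.degrees(p[3:]).round(1),'cost',r.cost.round(2)); print(res(p).reshape(-1,2).round(1).tolist())
    for n,l in(('grip',(-.05,0,.075)),('lip',(.075,0,.003)),('rearbot',(-.075,0,0)),('htop',(-.048,0,.095))): print(n,(M@l+p[:3]).round(3))
```

```text
s [[625, 71, 12, 18, 55], [600, 87, 19, 12, 43], [283, 110, 17, 9, 71], [568, 150, 39, 28, 86], [239, 155, 45, 56, 975]]
t [[354, 177, 9, 12, 57]]
moved px 79 [299.35443038 274.07594937]
pose [ 0.599 -0.152  0.034] ypr deg [-106.   -36.4    0.8] cost 5.92
[[0.5, -1.4], [-3.1, -0.7], [-0.8, 1.5], [0.1, 0.7], [0.0, 0.1], [-0.7, 1.9], [0.1, 0.0]]
grip [ 0.621 -0.071  0.065]
lip [ 0.582 -0.209  0.081]
rearbot [ 0.615 -0.094 -0.01 ]
htop [ 0.624 -0.061  0.082]
pose [ 0.599 -0.152  0.034] ypr deg [-106.   -36.4    0.8] cost 5.92
[[0.5, -1.4], [-3.1, -0.7], [-0.8, 1.5], [0.1, 0.7], [0.0, 0.1], [-0.7, 1.9], [0.1, 0.0]]
grip [ 0.621 -0.071  0.065]
lip [ 0.582 -0.209  0.081]
rearbot [ 0.615 -0.094 -0.01 ]
htop [ 0.624 -0.061  0.082]
```

Call:
drive_tool:
  steps: [5,0,5,25,0,20,0,20,25,-2,45,5,20,10,0,45,8,20,0,0,45,8,22,0,0]

```text
clock: 11.45
position: [0.6216, -0.0696, 0.2514]
tool_rot: [-1.57, -0.002, -0.275]
force: [0.4, -0.3, 0.5]
grip_width: 0.0451
```

Call:
drive_tool:
  steps: [45,0,0,-40,0,45,0,0,-40,0,45,0,0,-40,0,45,0,0,-30,0,45,0,0,0,0]

```text
clock: 11.87
position: [0.6181, -0.0696, 0.0948]
tool_rot: [-1.573, 0.008, -0.274]
force: [-1.3, -0.2, 0.0]
grip_width: 0.0452
```

Run:
```python
from h import *
s=monitor.observe(); print(s['position'],s['force'].round(1),s['grip_width'])
a=snap('scene')['frame'];b=snap('top')['frame']
cv2.imwrite('pics/l7.png',cv2.convertScaleAbs(np.hstack([cv2.resize(a[110:240,190:320,::-1],(395,395)),cv2.resize(b[110:250,300:440,::-1],(395,395))]),alpha=1.8))
```

```text
[ 0.61809896 -0.06962544  0.09481084] [-1.3 -0.2  0. ] 0.04518129811175202
```

View pics/l7.png

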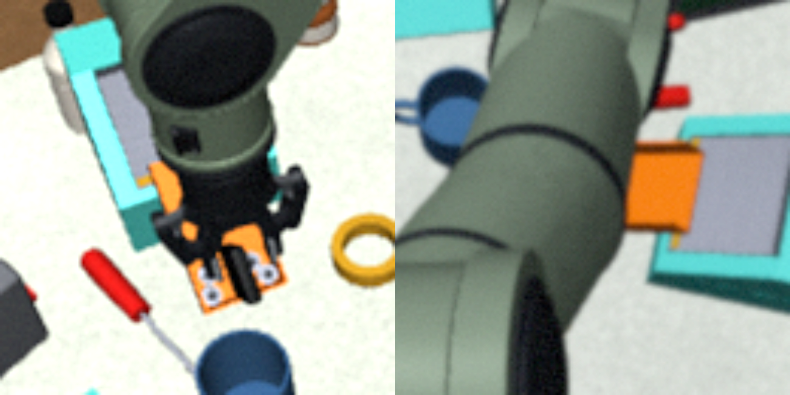

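Call:
drive_tool:
  steps: [40,0,0,-15,0,30,0,0,-13,0,14,0,0,0,0,8,0,0,0,0,5,0,0,0,0]
  grip_force: 80

```text
clock: 12.38
position: [0.6216, -0.0702, 0.0734]
tool_rot: [-1.571, -0.001, -0.274]
force: [0.8, -0.4, -2.4]
grip_width: 0.0129
```

Call:
drive_tool:
  steps: [5,0,0,0,0,5,0,1,8,0,5,0,4,12,0,5,1,7,15,0,5,2,10,15,0]

```text
clock: 12.8
position: [0.6241, -0.0485, 0.1242]
tool_rot: [-1.571, -0.0, -0.275]
force: [1.3, 0.5, -2.6]
grip_width: 0.0134
```

Run:
```python
from h import *
s=monitor.observe(); print(s['position'],s['force'].round(1),s['moment'].round(2),s['grip_width'])
```

```text
[ 0.62405412 -0.04845273  0.12419317] [ 1.3  0.5 -2.6] [ 0.12 -0.05  0.01] 0.013407126398273822
```

Call:
drive_tool:
  steps: [5,-12,12,0,-1,5,-18,22,0,-1,5,-18,28,0,-1,5,-14,32,0,0,5,-10,32,0,0]

```text
clock: 13.22
position: [0.551, 0.0792, 0.1238]
tool_rot: [-1.57, -0.0, -0.327]
force: [1.9, 1.0, -2.5]
grip_width: 0.0132
```

Call:
drive_tool:
  steps: [5,-8,34,0,0,5,-8,34,0,0,5,-8,34,0,0,5,-4,32,0,0,5,0,26,0,0]

```text
clock: 13.63
position: [0.523, 0.2413, 0.1238]
tool_rot: [-1.569, 0.0, -0.324]
force: [0.4, -0.2, -2.4]
grip_width: 0.013
```

Call:
drive_tool:
  steps: [5,0,18,0,0,5,0,12,0,0,5,0,5,-10,0,5,0,0,-10,0,5,0,0,-10,0]

```text
clock: 14.05
position: [0.5241, 0.2717, 0.0914]
tool_rot: [-1.571, -0.0, -0.327]
force: [0.3, -0.4, -2.8]
grip_width: 0.013
```

Run:
```python
from h import *
s=monitor.observe(); print(s['position'],s['force'].round(1),s['moment'].round(2),s['grip_width'])
d=snap('scene')
f=d['frame'].astype(int); m=((f[:,:,0]>60)&(f[:,:,1]<.6*f[:,:,0])&(f[:,:,1]>.22*f[:,:,0])&(f[:,:,2]<.35*f[:,:,0])).astype(np.uint8)
m[:, :320]=0;m[:,420:]=0
v,u=np.nonzero(m); print(u.min(),u.max(),v.min(),v.max(),'near',u[v.argmax()],v.max())
from tilt import pts
import rear
P=s['position'];yaw=s['tool_rot'][2]-np.pi/2
for t in(-40,-34,-28,-20,-10,0):
    a=np.radians(t); print(t,[np.round(proj(d,p)).tolist() for x,z in((-.075,0),(-.075,.035),(.075,.035)) for p in rear.model(P,yaw,a,x,z)], 'rearz',round(rear.model(P,yaw,a,-.075,0)[0][2],3))
```

```text
[0.52411172 0.27171797 0.09137321] [ 0.3 -0.4 -2.8] [ 0.04 -0.02  0.02] 0.0129915747541307
346 392 213 277 near 362 277
-40 [[386.0, 262.0], [357.0, 272.0], [391.0, 265.0], [361.0, 275.0], [377.0, 209.0], [346.0, 219.0]] rearz 0.023
-34 [[387.0, 265.0], [358.0, 275.0], [392.0, 267.0], [362.0, 277.0], [376.0, 211.0], [345.0, 220.0]] rearz 0.021
-28 [[389.0, 268.0], [359.0, 278.0], [393.0, 268.0], [363.0, 279.0], [375.0, 212.0], [344.0, 222.0]] rearz 0.019
-20 [[390.0, 271.0], [361.0, 282.0], [394.0, 270.0], [364.0, 281.0], [374.0, 215.0], [344.0, 225.0]] rearz 0.018
-10 [[393.0, 276.0], [363.0, 286.0], [396.0, 273.0], [365.0, 283.0], [373.0, 220.0], [344.0, 229.0]] rearz 0.019
0 [[395.0, 280.0], [365.0, 291.0], [397.0, 275.0], [366.0, 286.0], [373.0, 226.0], [344.0, 235.0]] rearz 0.022
```

Call:
drive_tool:
  steps: [5,0,0,-8,0,5,0,0,-7,0,5,0,0,-4,0,5,0,0,-2,0,5,0,0,0,0]
  grip_force: 20

```text
clock: 14.52
position: [0.5261, 0.2744, 0.0733]
tool_rot: [-1.566, -0.003, -0.326]
force: [-1.7, 6.7, 32.0]
grip_width: 0.0129
```

Call:
drive_tool:
  steps: [5,-1,-4,0,0,5,-2,-5,0,0,5,-2,-5,0,0,5,-2,-5,0,0,5,-2,-5,0,0]

```text
clock: 14.93
position: [0.5179, 0.2505, 0.0735]
tool_rot: [-1.565, -0.005, -0.326]
force: [4.8, 13.2, 41.1]
grip_width: 0.0132
```

```bash
cat > flat.py <<'E'
from h import *
import rear
s=monitor.observe(); print(s['clock'],s['position'].round(4),s['force'].round(1),s['moment'].round(2),round(s['grip_width'],4))
d=snap('scene')
f=d['frame'].astype(int); m=((f[:,:,0]>60)&(f[:,:,1]<.6*f[:,:,0])&(f[:,:,1]>.22*f[:,:,0])&(f[:,:,2]<.35*f[:,:,0])).astype(np.uint8)
m[:, :320]=0;m[:,420:]=0
v,u=np.nonzero(m); print('left',u.min(),v[u==u.min()].mean(),'top',v.min(),'near',u[v.argmax()],v.max(),'right',u.max())
P=s['position'];yaw=s['tool_rot'][2]-np.pi/2
for t in(-34,-20,-10,0,10,15,20):
    q=np.array([proj(d,p) for x,z in((-.075,0),(-.075,.035),(.075,.035)) for p in rear.model(P,yaw,np.radians(t),x,z)]); print(t,'left',q[:,0].min().round(1),'top',q[:,1].min().round(1),'near',q[:,1].max().round(1),'right',q[:,0].max().round(1),'rearz',round(rear.model(P,yaw,np.radians(t),-.075,0)[0][2],3))
E
python3 flat.py
```

```text
14.9333 [0.5179 0.2505 0.0735] [ 4.8 13.2 41.1] [ 3.09 -1.13  0.01] 0.0132
left 342 216.0 top 209 near 358 272 right 387
-34 left 341.2 top 207.5 near 272.4 right 387.3 rearz 0.003
-20 left 340.1 top 212.2 near 277.0 right 389.2 rearz -0.0
-10 left 340.0 top 216.9 near 281.5 right 390.6 rearz 0.001
0 left 340.4 top 222.4 near 285.5 right 392.0 rearz 0.004
10 left 341.3 top 228.7 near 289.1 right 393.3 rearz 0.009
15 left 342.0 top 232.1 near 290.7 right 394.0 rearz 0.013
20 left 342.7 top 235.6 near 292.1 right 394.8 rearz 0.017
```

Call:
drive_tool:
  steps: [5,0,0,2,0,5,0,0,1.5,0,13.8,0,0,0,0,13.9,0,0,0,0,13.9,-1,-3,0,0]

```text
clock: 15.4
position: [0.5142, 0.2463, 0.0746]
tool_rot: [-1.571, -0.0, -0.326]
force: [0.7, 3.3, 5.4]
grip_width: 0.0138
```

```bash
python3 flat.py | head -2
```

```text
15.4 [0.5142 0.2463 0.0746] [0.7 3.3 5.4] [ 0.44  0.03 -0.07] 0.0138
left 342 215.0 top 209 near 359 271 right 388
```

Call:
drive_tool:
  steps: [14,-1,-4,0,0,14,-1,-4,0,0,14,-1,-4,0,0,14,-1,-4,0,0,14,-1,-4,0,0]

```text
clock: 15.87
position: [0.5089, 0.2252, 0.0747]
tool_rot: [-1.571, 0.0, -0.326]
force: [-0.8, -0.2, 0.2]
grip_width: 0.0139
```

```bash
python3 flat.py
```

```text
15.8667 [0.5089 0.2252 0.0747] [-0.8 -0.2  0.2] [ 0.07  0.35 -0.01] 0.0139
left 339 215.5 top 210 near 356 267 right 386
-34 left 337.7 top 199.1 near 263.1 right 383.2 rearz 0.004
-20 left 336.7 top 204.0 near 267.9 right 385.0 rearz 0.001
-10 left 336.6 top 208.7 near 272.2 right 386.4 rearz 0.002
0 left 337.1 top 214.3 near 276.2 right 387.8 rearz 0.005
10 left 338.0 top 220.7 near 279.6 right 389.1 rearz 0.011
15 left 338.7 top 224.1 near 281.1 right 389.7 rearz 0.014
20 left 339.4 top 227.6 near 282.4 right 390.6 rearz 0.018
```

Call:
drive_tool:
  steps: [14,-1,-4,0,0,14,-1,-4,0,0,14,-1,-4,0,0,14,-1,-4,0,0,14,0,0,0,0]

```text
clock: 16.33
position: [0.5051, 0.2089, 0.0749]
tool_rot: [-1.571, -0.0, -0.327]
force: [1.0, -0.6, -0.1]
grip_width: 0.014
```

```bash
python3 flat.py
python3 - <<'E'
from h import *
a=snap('scene','s8.png')['frame'];b=snap('top','t8.png')['frame']
cv2.imwrite('pics/l8.png',cv2.convertScaleAbs(np.hstack([cv2.resize(a[195:315,310:430,::-1],(395,395)),cv2.resize(b[170:270,210:310,::-1],(395,395))]),alpha=1.8))
E
```

```text
16.3333 [0.5051 0.2089 0.0749] [ 1.  -0.6 -0.1] [-0.17 -0.1  -0.01] 0.014
left 335 218.5 top 217 near 354 267 right 383
-34 left 334.9 top 194.4 near 257.8 right 380.1 rearz 0.004
-20 left 334.0 top 199.3 near 262.7 right 381.9 rearz 0.001
-10 left 333.9 top 204.1 near 267.0 right 383.2 rearz 0.002
0 left 334.4 top 209.8 near 270.8 right 384.5 rearz 0.005
10 left 335.4 top 216.1 near 274.2 right 385.8 rearz 0.011
15 left 336.0 top 219.5 near 275.6 right 386.4 rearz 0.014
20 left 336.8 top 223.0 near 276.9 right 387.3 rearz 0.018
```

View pics/l8.png

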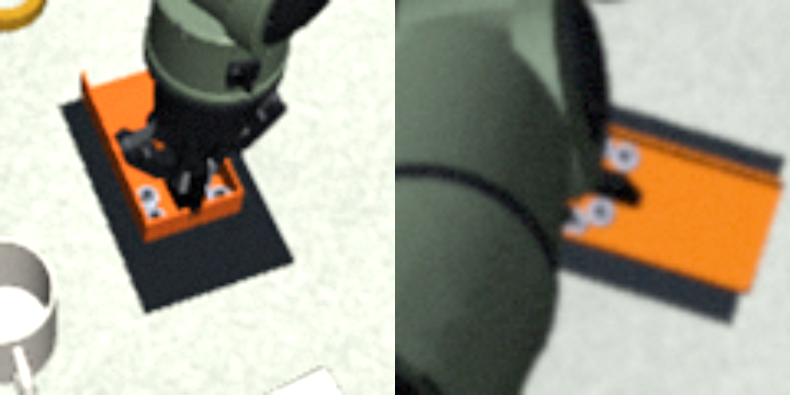

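```bash
cat > pose.py <<'E'
from fit import *
def pose(obs,p0):
    def res(p):
        M=R.from_euler('ZY',[p[3],p[4]]).as_matrix(); return np.ravel([proj(c,M@l+p[:3])-uv for c,uv,l in obs])
    r=least_squares(res,p0,loss='soft_l1'); p=r.x; print('pose',p[:3].round(3),'yaw',p[3].round(3),'tilt deg',np.degrees(p[4]).round(1)); print(res(p).reshape(-1,2).round(1).tolist())
    s=monitor.observe(); M=R.from_euler('ZY',p[3:]).as_matrix(); print('grip in scoop mm',(1e3*M.T@(s['position']+[0,0,.005]-p[:3])).round(),'rear bottom',(M@[-.075,0,0]+p[:3]).round(3),'lip',(M@[.075,0,0]+p[:3]).round(3))
    return p
E
python3 - <<'E'
from pose import *
d=snap('scene');t=snap('top')
S=lambda x,y:np.array([310+x/3.292,195+y/3.292]); T=lambda x,y:np.array([210+(x-395)/3.95,170+y/3.95])
pose([(d,S(85,75),(.075,.042,.035)),(d,S(140,218),(-.075,.042,.035)),(d,S(148,242),(-.075,.042,0)),(d,S(243,208),(-.075,-.042,0)),(d,S(240,185),(-.075,-.042,.035)),(t,T(780,183),(.075,.042,.035)),(t,T(742,293),(.075,-.042,.0))],[.49,.16,.01,-1.9,0])
E
```

```text
pose [0.486 0.159 0.004] yaw -1.91 tilt deg 7.2
[[-1.5, 0.2], [1.6, -0.2], [-1.0, -0.5], [-0.7, 0.3], [1.1, 0.2], [0.0, -0.2], [-0.4, 0.7]]
grip in scoop mm [-64.   1.  69.] rear bottom [0.511 0.229 0.013] lip [ 0.461  0.089 -0.006]
```

Call:
drive_tool:
  steps: [5,0,0,0,0,5,0,0,8,0,5,0,0,10,0,5,0,0,10,0,5,0,0,4,0]

```text
clock: 17.0
position: [0.5056, 0.2102, 0.1087]
tool_rot: [-1.569, -0.001, -0.326]
force: [-0.5, 0.5, -1.9]
grip_width: 0.0136
```

Call:
drive_tool:
  steps: [13.8,0,0,0,0,14,0,0,0,0,14,0,0,0,0,14,0,0,0,0,14,0,0,0,0]

```text
clock: 17.42
position: [0.505, 0.2098, 0.1066]
tool_rot: [-1.571, 0.0, -0.326]
force: [-0.1, 0.8, 0.6]
grip_width: 0.0142
```

```bash
sed -i 's/rear.model(P,yaw,np.radians(t),x,z)/rear.model(P,yaw,np.radians(t),x,z,-.064,.069)/' flat.py; python3 flat.py
```

```text
17.4167 [0.505  0.2098 0.1066] [-0.1  0.8  0.6] [-0.02  0.03  0.03] 0.0142
left 335 219.0 top 217 near 354 268 right 384
-34 left 334.2 top 182.5 near 247.8 right 380.8 rearz 0.036
-20 left 332.9 top 187.7 near 252.6 right 382.2 rearz 0.033
-10 left 332.7 top 192.8 near 256.7 right 383.2 rearz 0.034
0 left 333.0 top 198.8 near 260.6 right 384.2 rearz 0.037
10 left 333.9 top 205.7 near 264.1 right 385.3 rearz 0.043
15 left 334.6 top 209.4 near 265.7 right 385.8 rearz 0.046
20 left 335.3 top 213.2 near 267.1 right 386.7 rearz 0.05
```

Call:
drive_tool:
  steps: [18,0,0,-10,0,18,0,0,-16,0,5,0,0,0,0,5,0,0,0,0,5,0,0,0,0]

```text
clock: 17.88
position: [0.5051, 0.2097, 0.0808]
tool_rot: [-1.571, 0.0, -0.326]
force: [-0.2, -0.3, -1.3]
grip_width: 0.0139
```

Call:
drive_tool:
  steps: [5,0,0,8,0,5,0,0,10,0,5,0,0,10,0,5,0,0,8,0,5,0,0,3,0]

```text
clock: 18.3
position: [0.5058, 0.2102, 0.1219]
tool_rot: [-1.569, -0.002, -0.326]
force: [0.5, 0.9, -2.4]
grip_width: 0.0135
```

```bash
sed -i 's/-.064,.069/-.064,.083/' flat.py; python3 flat.py
```

```text
18.3 [0.5058 0.2102 0.1219] [ 0.5  0.9 -2.4] [ 0.04 -0.07  0.03] 0.0135
left 336 212.0 top 209 near 356 262 right 385
-34 left 333.0 top 179.6 near 244.9 right 379.7 rearz 0.051
-20 left 332.1 top 186.1 near 251.0 right 381.4 rearz 0.048
-10 left 332.3 top 192.0 near 256.0 right 382.8 rearz 0.049
0 left 332.9 top 198.8 near 260.7 right 384.2 rearz 0.052
10 left 334.1 top 206.3 near 265.0 right 385.7 rearz 0.058
15 left 334.9 top 210.3 near 266.9 right 386.4 rearz 0.061
20 left 335.8 top 214.4 near 268.7 right 387.5 rearz 0.065
```

Call:
drive_tool:
  steps: [13.8,0,0,0,0,13.9,0,0,0,0,13.9,0,0,0,0,13.9,0,0,0,0,13.9,0,0,0,0]

```text
clock: 18.77
position: [0.505, 0.2097, 0.1195]
tool_rot: [-1.571, 0.0, -0.326]
force: [-0.5, -0.6, -2.4]
grip_width: 0.0141
```

```bash
python3 flat.py|head -2
```

```text
18.7667 [0.505  0.2097 0.1195] [-0.5 -0.6 -2.4] [ 0.05 -0.06 -0.01] 0.0141
left 336 212.0 top 209 near 356 262 right 385
```

Call:
drive_tool:
  steps: [13.95,0,0,0,0,13.95,0,0,0,0,13.95,0,0,0,0,13.95,0,0,0,0,13.95,0,0,0,0]

```text
clock: 19.23
position: [0.5051, 0.2099, 0.1198]
tool_rot: [-1.571, 0.0, -0.326]
force: [-0.7, -0.6, -1.4]
grip_width: 0.014
```

```bash
python3 flat.py|head -2
```

```text
19.2333 [0.5051 0.2099 0.1198] [-0.7 -0.6 -1.4] [-0.05 -0.    0.04] 0.014
left 338 222.5 top 222 near 358 268 right 388
```

Call:
drive_tool:
  steps: [13.97,0,0,0,0,13.97,0,0,0,0,13.97,0,0,0,0,13.97,0,0,0,0,13.95,0,0,0,0]

```text
clock: 19.7
position: [0.5052, 0.2099, 0.1199]
tool_rot: [-1.571, -0.0, -0.326]
force: [0.0, 0.2, -0.2]
grip_width: 0.0141
```

```bash
python3 flat.py|head -2
```

```text
19.7 [0.5052 0.2099 0.1199] [ 0.   0.2 -0.2] [ 0.01 -0.   -0.05] 0.0141
left 337 224.0 top 222 near 357 274 right 387
```

```bash
cat > two.py <<'E'
from h import *
from scipy.optimize import least_squares
d=snap('scene')
def solve(front,rearb,yaw,flat=False,bias=np.zeros(4),lipz=.003,P=None):
    def pt(p,x,y,z):  # p: lip bottom world xy, tilt
        t=p[2]; a=x-.075; X=a*np.cos(t)+z*np.sin(t); Z=-a*np.sin(t)+z*np.cos(t)
        return np.array([p[0]+np.cos(yaw)*X-np.sin(yaw)*y,p[1]+np.sin(yaw)*X+np.cos(yaw)*y,lipz+Z])
    f=lambda p:np.r_[proj(d,pt(p,.075,.042,.035))-front,proj(d,pt(p,-.075,.042,0))-rearb]+bias
    g=(lambda p:f([p[0],p[1],0])) if flat else f
    r=least_squares(g,[.47,.1,.1]); p=r.x
    if flat: p[2]=0
    print('lip',p[:2].round(3),'tilt',np.degrees(p[2]).round(1),'res',g(p).round(1))
    if P is not None:
        D=P-np.r_[p[:2],lipz]; X=D[0]*np.cos(yaw)+D[1]*np.sin(yaw); t=p[2]; print('grip local',(1e3*(.075+X*np.cos(t)-D[2]*np.sin(t))).round(),(1e3*(X*np.sin(t)+D[2]*np.cos(t))).round())
    return g(p)
if __name__=='__main__':
    yaw=-.326-np.pi/2
    b=solve((335,218.5),(354,267),yaw,True,P=np.array([.5051,.2089,.080]))
    P=monitor.observe()['position']+[0,0,.005]
    for bias in(np.zeros(4),-b): solve((337,223.5),(357.5,274),yaw,bias=bias,P=P)
E
python3 two.py
```

```text
lip [0.46  0.085] tilt 0.0 res [-0.3 -1.8  0.3  1.6]
grip local -57.0 77.0
lip [0.471 0.11 ] tilt 8.4 res [-0.3 -0.1  0.3  0.1]
grip local -47.0 105.0
lip [0.465 0.104] tilt -0.4 res [ 0.6  0.6 -0.6 -0.5]
grip local -37.0 123.0
```

Call:
drive_tool:
  steps: [25,6,19,0,0,25,0,0,-14,0,25,0,0,-16,0,25,0,0,-12,0,5,0,0,0,0]

```text
clock: 20.22
position: [0.5101, 0.2283, 0.0758]
tool_rot: [-1.573, 0.002, -0.326]
force: [0.2, -0.4, -1.3]
grip_width: 0.014
```

Call:
drive_tool:
  steps: [5,0,0,0,0,5,0,0,0,0,5,0,0,12,0,5,0,0,14,0,5,0,0,9,0]

```text
clock: 20.63
position: [0.5117, 0.2289, 0.1151]
tool_rot: [-1.569, -0.001, -0.327]
force: [0.7, 0.7, -2.3]
grip_width: 0.0134
```

```bash
python3 flat.py|head -2
```

```text
20.6333 [0.5117 0.2289 0.1151] [ 0.7  0.7 -2.3] [ 0.05 -0.04  0.  ] 0.0134
left 338 217.5 top 215 near 358 268 right 388
```

Call:
drive_tool:
  steps: [13.8,0,0,0,0,13.9,0,0,0,0,13.95,0,0,0,0,13.95,0,0,0,0,5,0,0,0,0]

```text
clock: 21.1
position: [0.5109, 0.2287, 0.1124]
tool_rot: [-1.571, 0.0, -0.326]
force: [-0.1, 0.1, -2.3]
grip_width: 0.0135
```

```bash
python3 flat.py|head -2
```

```text
21.1 [0.5109 0.2287 0.1124] [-0.1  0.1 -2.3] [ 0.02 -0.01 -0.01] 0.0135
left 339 222.5 top 220 near 360 272 right 389
```

```bash
cat > grip.py <<'E'
from h import *
from scipy.optimize import least_squares
def solve(front,rearb,bias=np.array([.3,1.8,-.3,-1.6])):
    s=monitor.observe(); P=s['position']; yaw=s['tool_rot'][2]-np.pi/2; d=snap('scene')
    def pt(p,x,y,z):
        t,gx,gz,ly=p; a=x-gx; b=z-gz; X=a*np.cos(t)+b*np.sin(t); Z=-a*np.sin(t)+b*np.cos(t); y=y+ly
        return [P[0]+np.cos(yaw)*X-np.sin(yaw)*y,P[1]+np.sin(yaw)*X+np.cos(yaw)*y,P[2]+.005+Z]
    f=lambda p:np.r_[proj(d,pt(p,.075,.042,.035))-front,proj(d,pt(p,-.075,.042,0))-rearb]+bias
    r=least_squares(lambda p:np.r_[f(p),(p[3])*300],[.1,-.055,.08,0]); p=r.x
    print('tilt',np.degrees(p[0]).round(1),'grip',(1e3*p[1:]).round(),f(p).round(1),'lip z',round(pt(p,.075,0,0)[2],3),'rear z',round(pt(p,-.075,0,0)[2],3))
def blob(box):
    f=snap('scene')['frame'].astype(int); x0,x1,y0,y1=box
    m=((f[:,:,0]>60)&(f[:,:,1]<.6*f[:,:,0])&(f[:,:,1]>.22*f[:,:,0])&(f[:,:,2]<.35*f[:,:,0])).astype(np.uint8); k=np.zeros_like(m); k[y0:y1,x0:x1]=1
    v,u=np.nonzero(m*k); fl=(u.min(),v[u==u.min()].mean()); w=v.max(); return fl,(u[v==w].mean(),w),v.min()
if __name__=='__main__':
    fl,rb,top=blob((320,420,190,300)); print(fl,rb,top); solve(fl,rb)
E
python3 grip.py
```

```text
(np.int64(339), np.float64(223.0)) (np.float64(360.0), np.int64(272)) 220
tilt 7.7 grip [-48.  66.  -0.] [-0.1 -0.   0.1  0. ] lip z 0.036 rear z 0.056
```

```bash
cat > sil.py <<'E'
from h import *
from scipy.optimize import minimize
def run(gx0=-57,gz0=80,t0s=(-35,0,10,20,30,45,55),sg=(8,15),quiet=False,box=True):
    s=monitor.observe(); P=s['position']; yaw=s['tool_rot'][2]-np.pi/2; D={}
    for n in('scene','top'):
        d=snap(n); f=d['frame'].astype(int); mx=f.max(2)
        o=(f[:,:,0]>60)&(f[:,:,1]<.62*f[:,:,0])&(f[:,:,1]>.22*f[:,:,0])&(f[:,:,2]<.4*f[:,:,0])
        c=proj(d,[P[0]+.06*np.cos(yaw),P[1]+.06*np.sin(yaw),P[2]-.05]); yy,xx=np.mgrid[:400,:640]; near=np.hypot(xx-c[0],yy-c[1])<48
        D[n]=(d,o&near,(~o)&near&((mx>125) if n=='scene' else (mx>600)))
    def pt(p,x,y,z):
        t=np.radians(p[0]); a=x-p[1]/1e3; b=z-p[2]/1e3; X=a*np.cos(t)+b*np.sin(t); Z=-a*np.sin(t)+b*np.cos(t); y=y+p[3]/1e3
        return [P[0]+np.cos(yaw)*X-np.sin(yaw)*y,P[1]+np.sin(yaw)*X+np.cos(yaw)*y,P[2]+.005+Z]
    q=[[(.075,-.042,0),(.075,.042,0),(-.075,.042,0),(-.075,-.042,0)]]+[[(.075,y,0),(.075,y,.035),(-.075,y,.035),(-.075,y,0)] for y in(-.042,.042)]+[[(-.075,-.042,0),(-.075,.042,0),(-.075,.042,.035),(-.075,-.042,.035)]]
    def cost(p,parts=False):
        C=0;R_=[]
        for n,(d,o,l) in D.items():
            m=np.zeros((400,640),np.uint8)
            for Q in q: 
                poly=np.array([proj(d,pt(p,*v)) for v in Q]); big=np.round(poly*16).astype(np.int32); cv2.fillConvexPoly(m,big,255,cv2.LINE_AA,4)
            m=m/255.; a=(o*(1-m)).sum(); b=(l*m).sum(); C+=a+b; R_+=[round(a),round(b)]
        C+=((p[1]-gx0)/sg[0])**2*5+((p[2]-gz0)/sg[1])**2*5+(p[3]/4)**2*5
        return (C,R_) if parts else C
    best=min((minimize(cost,[t0,gx0,gz0,0],method='Nelder-Mead',options=dict(initial_simplex=np.array([t0,gx0,gz0,0])+np.vstack([np.zeros(4),np.diag([8,8,8,4])]),maxiter=250)) for t0 in t0s),key=lambda r:r.fun)
    p=best.x; C,parts=cost(p,True); t=np.radians(p[0])
    print('tilt %.1f grip x %.0f z %.0f lat %.0f'%tuple(p),'cost',round(C),parts,'lipz',round(pt(p,.075,0,0)[2],3),'rearz',round(pt(p,-.075,0,0)[2],3))
    by=-1.809; u=np.array([np.cos(by),np.sin(by)]); v=np.array([-u[1],u[0]]); W=lambda x,z:(np.array(pt(p,x,0,z))-[.5724,-.2622,0])
    for nm,x,z in(('lip',.075,.003),('corner',.075,.035),('grip',p[1]/1e3,p[2]/1e3)):
        w=W(x,z); print(' ',nm,'box',(1e3*np.array([w[:2]@u,w[:2]@v,w[2]])).round(),end='')
        if nm!='grip': print(' flap>=',round(np.arctan2(.1553-w[2],.0158-w[:2]@u)-.698,2),end='')
    print('\n ',s['clock'],P.round(4),s['force'].round(1),round(s['grip_width'],4)); return p
if __name__=='__main__':
    import sys; a=[float(x) for x in sys.argv[1:]]; run(*a[:2]) if a else run()
E
time python3 sil.py
```

```text
tilt 3.2 grip x -54 z 82 lat -0 cost 42 [5, 35, 1, 0] lipz 0.028 rearz 0.037
  lip box [-339. -187.   31.] flap>= -0.36  corner box [-337. -187.   63.] flap>= -0.44  grip box [-463. -176.  118.]
  21.25 [0.511  0.2288 0.1125] [ 0.5 -1.  -3.1] 0.014
real	0m4.495s
user	0m4.432s
sys	0m0.137s
```

Call:
drive_tool:
  steps: [5,0,0,12,0,5,0,0,20,0,5,0,0,24,0,5,0,0,24,0,5,0,0,14,0]
  grip_force: 80

```text
clock: 21.77
position: [0.5118, 0.2288, 0.21]
tool_rot: [-1.569, -0.002, -0.327]
force: [0.8, 0.8, -1.8]
grip_width: 0.0127
```

Call:
drive_tool:
  steps: [5,6,-12,0,1,5,8,-20,0,1,5,9,-22,0,1,5,10,-23,0,1,5,10,-23,0,1]

```text
clock: 22.18
position: [0.5544, 0.1279, 0.2078]
tool_rot: [-1.57, -0.0, -0.238]
force: [-0.0, -0.3, -2.6]
grip_width: 0.0129
```

Call:
drive_tool:
  steps: [5,10,-23,0,0,5,10,-23,0,0,5,10,-23,0,0,5,10,-23,0,0,5,10,-23,0,0]

```text
clock: 22.6
position: [0.6044, 0.0125, 0.2078]
tool_rot: [-1.571, -0.0, -0.239]
force: [0.7, 0.7, -2.2]
grip_width: 0.013
```

Call:
drive_tool:
  steps: [5,9,-22,-3,0,5,8,-18,-6,0,5,5,-12,-6,0,5,2,-6,-4,0,5,0,0,-2,0]

```text
clock: 23.02
position: [0.6279, -0.0451, 0.1854]
tool_rot: [-1.571, 0.0, -0.24]
force: [0.4, 0.2, -3.1]
grip_width: 0.0131
```

```bash
python3 sil.py -54 82
```

```text
tilt -5.7 grip x -54 z 90 lat -2 cost 133 [27, 60, 43, 0] lipz 0.113 rearz 0.098
  lip box [-87.   0. 116.] flap>= -0.34  corner box [-91.   0. 148.] flap>= -0.63  grip box [-224.    0.  190.]
  23.0167 [ 0.6279 -0.0451  0.1854] [ 0.4  0.2 -3.1] 0.0131
```

Call:
drive_tool:
  steps: [5,-2,-8,-2,0,5,-2,-8,-3,0,5,-2,-8,-3,0,5,-2,-8,-2,0,5,-2,-8,0,0]

```text
clock: 23.53
position: [0.6176, -0.0849, 0.1754]
tool_rot: [-1.571, 0.001, -0.239]
force: [-0.5, 0.9, -1.2]
grip_width: 0.013
```

Call:
drive_tool:
  steps: [5,-2,-7,0,0,5,-2,-7,0,0,5,-2,-7,0,0,5,-2,-7,0,0,5,-1,-5,0,0]

```text
clock: 23.95
position: [0.6088, -0.1179, 0.1759]
tool_rot: [-1.571, -0.0, -0.239]
force: [0.7, 2.9, -2.1]
grip_width: 0.0128
```

Call:
drive_tool:
  steps: [5,-1,-6,0,0,5,-1,-6,0,0,5,-1,-6,0,0,5,-1,-4,0,0,5,0,-2,0,0]

```text
clock: 24.37
position: [0.6048, -0.1417, 0.1757]
tool_rot: [-1.571, 0.0, -0.24]
force: [0.6, 4.5, -3.5]
grip_width: 0.0132
```

```bash
python3 sil.py -54 82
```

```text
tilt -1.6 grip x -53 z 85 lat -2 cost 32 [4, 26, 0, 0] lipz 0.099 rearz 0.095
  lip box [  6.   1. 102.] flap>= 0.68  corner box [  5.   1. 134.] flap>= 0.39  grip box [-125.    1.  181.]
  24.3667 [ 0.6048 -0.1417  0.1757] [ 0.6  4.5 -3.5] 0.0132
```

Call:
drive_tool:
  steps: [5,0,0,-3,0,5,0,0,-3,0,5,0,-2,0,0,5,-1,-3,0,0,5,-1,-3,0,0]
  grip_force: 20

```text
clock: 24.88
position: [0.6032, -0.149, 0.1696]
tool_rot: [-1.57, 0.0, -0.239]
force: [4.5, 7.2, -3.6]
grip_width: 0.0129
```

```bash
python3 sil.py -54 85
```

```text
tilt -4.0 grip x -54 z 87 lat -2 cost 32 [4, 26, 0, 0] lipz 0.097 rearz 0.086
  lip box [ 17.   1. 100.] flap>= 0.9  corner box [ 15.   1. 132.] flap>= 0.83  grip box [-117.    1.  175.]
  24.8833 [ 0.6032 -0.149   0.1696] [ 4.5  7.2 -3.6] 0.0129
```

Call:
drive_tool:
  steps: [13.4,0,-2,0,0,13.6,0,-2,0,0,13.6,0,-2,0,0,13.7,0,0,0,0,13.7,0,0,0,0]

```text
clock: 25.4
position: [0.6029, -0.1546, 0.1698]
tool_rot: [-1.57, 0.001, -0.239]
force: [-1.3, 8.6, 1.4]
grip_width: 0.0136
```

```bash
python3 sil.py -54 85
```

```text
tilt -2.5 grip x -54 z 89 lat -3 cost 25 [1, 21, 0, 0] lipz 0.092 rearz 0.085
  lip box [20.  1. 95.] flap>= 0.95  corner box [ 19.   2. 127.] flap>= 0.98  grip box [-112.    2.  175.]
  25.4 [ 0.6029 -0.1546  0.1698] [-1.3  8.6  1.4] 0.0136
```

Call:
drive_tool:
  steps: [13.8,0,-2,0,0,13.8,0,-2,0,0,13.8,-1,-2,0,0,13.8,0,0,0,0,13.7,0,0,0,0]

```text
clock: 25.92
position: [0.6023, -0.1608, 0.1701]
tool_rot: [-1.57, -0.0, -0.239]
force: [0.6, 8.1, 1.2]
grip_width: 0.0139
```

```bash
python3 sil.py -54 87
```

```text
tilt -0.9 grip x -53 z 88 lat -2 cost 17 [0, 15, 0, 0] lipz 0.09 rearz 0.087
  lip box [24.  3. 93.] flap>= 1.0  corner box [ 23.   3. 125.] flap>= 1.11  grip box [-106.    3.  175.]
  25.9167 [ 0.6023 -0.1608  0.1701] [0.6 8.1 1.2] 0.0139
```

Call:
drive_tool:
  steps: [13.8,-1,-3,0,0,13.8,-1,-3,1,0,13.8,-1,-3,1,0,13.8,0,-3,1,0,13.7,0,0,0,0]

```text
clock: 26.43
position: [0.599, -0.174, 0.1732]
tool_rot: [-1.571, -0.0, -0.24]
force: [1.1, 4.7, 1.0]
grip_width: 0.0139
```

```bash
python3 sil.py -54 87
```

```text
tilt 9.4 grip x -54 z 87 lat -2 cost 7 [1, 4, 1, 0] lipz 0.071 rearz 0.096
  lip box [21.  3. 74.] flap>= 0.94  corner box [ 26.   3. 106.] flap>= 1.08  grip box [-92.   3. 178.]
  26.4333 [ 0.599  -0.174   0.1732] [1.1 4.7 1. ] 0.0139
```

Call:
drive_tool:
  steps: [13.8,-1,-3,3,0,13.8,-1,-3,4,0,13.8,0,-3,4,0,13.8,-1,-3,4,0,13.7,0,0,0,0]

```text
clock: 26.95
position: [0.5961, -0.1861, 0.1887]
tool_rot: [-1.571, -0.001, -0.24]
force: [0.4, 3.4, 0.6]
grip_width: 0.0136
```

```bash
python3 sil.py -54 87
```

```text
tilt 28.2 grip x -51 z 82 lat -2 cost 19 [1, 7, 9, 0] lipz 0.062 rearz 0.133
  lip box [-6.  3. 65.] flap>= 0.63  corner box [ 9.  3. 93.] flap>= 0.76  grip box [-80.   3. 194.]
  26.95 [ 0.5961 -0.1861  0.1887] [0.4 3.4 0.6] 0.0136
```

Call:
drive_tool:
  steps: [13,-1,-3,1,0,10,-1,-4,1,0,10,-1,-4,1,0,10,-1,-3,1,0,10,0,0,0,0]

```text
clock: 27.47
position: [0.5916, -0.2003, 0.1919]
tool_rot: [-1.571, 0.0, -0.24]
force: [2.1, 2.9, 1.3]
grip_width: 0.014
```

Call:
drive_tool:
  steps: [13.8,0,-1,1,0,13.8,-1,-2,2,0,13.8,0,-2,2,0,13.8,-1,-2,2,0,10,0,0,0,0]

```text
clock: 27.88
position: [0.5899, -0.2068, 0.1992]
tool_rot: [-1.571, -0.0, -0.24]
force: [-0.8, 1.0, 0.6]
grip_width: 0.0139
```

```bash
python3 sil.py -51 82
```

```text
tilt 50.9 grip x -50 z 82 lat -1 cost 29 [10, 9, 10, 0] lipz 0.055 rearz 0.172
  lip box [-40.   3.  57.] flap>= 0.35  corner box [-16.   3.  78.] flap>= 0.49  grip box [-58.   3. 204.]
  27.8833 [ 0.5899 -0.2068  0.1992] [-0.8  1.   0.6] 0.0139
```

Call:
drive_tool:
  steps: [5,0,0,0,0,5,-2,-7,1,0,5,-2,-8,1,0,5,-2,-8,1,0,5,-2,-7,1,0]
  grip_force: 80

```text
clock: 28.4
position: [0.5818, -0.237, 0.2028]
tool_rot: [-1.57, 0.0, -0.239]
force: [1.1, 5.2, -1.7]
grip_width: 0.0128
```

```bash
python3 sil.py -50 82
```

```text
tilt 55.0 grip x -50 z 81 lat -1 cost 4 [4, 0, 0, 0] lipz 0.059 rearz 0.182
  lip box [-19.   3.  61.] flap>= 0.52  corner box [ 7.  3. 80.] flap>= 0.76  grip box [-27.   3. 208.]
  28.4 [ 0.5818 -0.237   0.2028] [ 1.1  5.2 -1.7] 0.0128
```

Call:
drive_tool:
  steps: [5,-1,-3,0,0,5,-1,-3,0,0,5,0,-2,0,0,5,0,0,0,0,5,0,0,0,0]

```text
clock: 28.92
position: [0.58, -0.2439, 0.2026]
tool_rot: [-1.571, 0.001, -0.239]
force: [0.8, 5.2, -2.2]
grip_width: 0.0129
```

Call:
drive_tool:
  steps: [5,0,0,0,0,5,0,0,0,0,5,0,0,0,0,5,0,0,0,0,5,0,0,0,0]

```text
clock: 29.33
position: [0.5801, -0.244, 0.2028]
tool_rot: [-1.571, 0.0, -0.239]
force: [0.8, 4.9, -4.6]
grip_width: 0.0132
```

Run:
```python
import sil
from h import *
sil.run(-50,82)
a=snap('scene','s9.png')['frame'];b=snap('top','t9.png')['frame']
cv2.imwrite('pics/l9.png',cv2.convertScaleAbs(np.hstack([cv2.resize(a[90:210,200:320,::-1],(395,395),interpolation=cv2.INTER_CUBIC),cv2.resize(b[120:240,350:470,::-1],(395,395),interpolation=cv2.INTER_CUBIC)]),alpha=1.8))
```

```text
tilt 54.4 grip x -50 z 80 lat 0 cost 3 [2, 1, 0, 0] lipz 0.059 rearz 0.181
  lip box [-9.  3. 61.] flap>= 0.61  corner box [17.  3. 80.] flap>= 0.89  grip box [-19.   3. 208.]
  29.3333 [ 0.5801 -0.244   0.2028] [ 0.8  4.9 -4.6] 0.0132
```

View pics/l9.png

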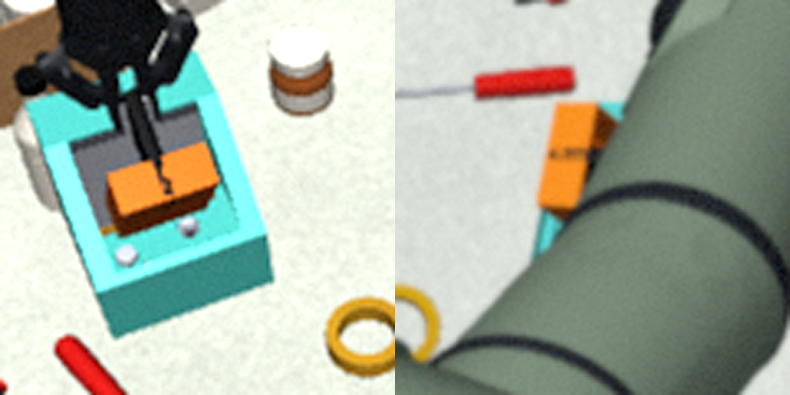

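Call:
drive_tool:
  steps: [5,0,0,0,0,5,0,3,2,0,5,0,-3,-2,0,5,0,3,2,0,5,0,0,0,0]

```text
clock: 29.95
position: [0.5804, -0.2406, 0.2054]
tool_rot: [-1.571, -0.001, -0.239]
force: [0.7, 4.9, 1.7]
grip_width: 0.0131
```

Call:
drive_tool:
  steps: [5,2,5,8,0,5,3,9,13,0,5,3,11,16,0,5,3,11,16,0,5,3,11,16,0]

```text
clock: 30.37
position: [0.5945, -0.1936, 0.2762]
tool_rot: [-1.572, -0.002, -0.239]
force: [0.6, -0.3, -1.3]
grip_width: 0.013
```

Call:
drive_tool:
  steps: [5,3,12,16,0,5,3,14,16,0,5,3,14,12,0,5,2,10,6,0,5,0,0,0,0]

```text
clock: 30.78
position: [0.6062, -0.1419, 0.3259]
tool_rot: [-1.57, -0.003, -0.236]
force: [0.8, -0.2, -2.2]
grip_width: 0.0131
```

Run:
```python
import sil
from h import *
F=[]
for i in range(6):
    snap('top'); F.append(monitor.observe()['force'])
print(np.mean(F,0).round(2),np.std(F,0).round(2)); sil.run(-50,80)
```

```text
[ 0.09 -0.23 -1.32] [0.42 0.36 0.65]
tilt 48.5 grip x -50 z 81 lat -0 cost 36 [27, 9, 0, 0] lipz 0.181 rearz 0.293
  lip box [-97.   3. 183.] flap>= -0.94  corner box [-73.   3. 204.] flap>= -1.2  grip box [-121.    4.  328.]
  31.0833 [ 0.6047 -0.145   0.3233] [-0.7 -0.6 -0.8] 0.013
```

Call:
drive_tool:
  steps: [5,-8,14,0,-1,5,-14,28,0,-1,5,-15,30,0,-1,5,-15,30,0,-1,5,-15,30,0,-1]

```text
clock: 31.6
position: [0.5371, -0.0114, 0.3235]
tool_rot: [-1.571, 0.0, -0.328]
force: [0.8, 0.7, -1.5]
grip_width: 0.0131
```

Call:
drive_tool:
  steps: [5,-15,30,-10,0,5,-15,30,-20,0,5,-15,30,-25,0,5,-12,25,-25,0,5,-9,18,-20,0]

```text
clock: 32.02
position: [0.4706, 0.1227, 0.2225]
tool_rot: [-1.571, 0.001, -0.325]
force: [0.6, 1.1, -1.0]
grip_width: 0.0129
```

Call:
drive_tool:
  steps: [5,0,0,-15,0,5,0,0,-15,0,5,0,0,-10,0,5,0,0,-4,0,5,0,0,0,0]

```text
clock: 32.43
position: [0.472, 0.1202, 0.1794]
tool_rot: [-1.572, 0.001, -0.327]
force: [-0.3, 0.3, -0.7]
grip_width: 0.0133
```

```bash
python3 sil.py -50 80
```

```text
tilt 58.7 grip x -53 z 86 lat 1 cost 25 [5, 19, 0, 0] lipz 0.031 rearz 0.159
  lip box [-352. -186.   32.] flap>= -0.38  corner box [-325. -189.   49.] flap>= -0.39  grip box [-348. -187.  184.]
  32.4333 [0.472  0.1202 0.1794] [-0.3  0.3 -0.7] 0.0133
```

Call:
drive_tool:
  steps: [5,0,0,-10,0,5,0,0,-10,0,5,0,0,-6,0,5,0,0,-3,0,5,0,0,0,0]

```text
clock: 32.95
position: [0.4718, 0.1205, 0.15]
tool_rot: [-1.572, 0.001, -0.326]
force: [-0.7, -0.8, -0.8]
grip_width: 0.0129
```

```bash
python3 sil.py -50 81
```

```text
tilt 59.5 grip x -53 z 84 lat 2 cost 12 [3, 7, 0, 0] lipz 0.002 rearz 0.132
  lip box [-353. -186.    4.] flap>= -0.31  corner box [-325. -188.   20.] flap>= -0.32  grip box [-348. -186.  155.]
  32.95 [0.4718 0.1205 0.15  ] [-0.7 -0.8 -0.8] 0.0129
```

Call:
drive_tool:
  steps: [13.6,0,0,-2,0,13.8,2,5,-1,0,13.8,2,6,-1,0,13.8,2,6,-1,0,13.8,2,6,-1,0]
  grip_force: 20

```text
clock: 33.47
position: [0.4808, 0.1449, 0.1452]
tool_rot: [-1.57, -0.001, -0.326]
force: [-1.3, -0.6, 8.2]
grip_width: 0.014
```

```bash
python3 sil.py -52 82
```

```text
tilt 49.8 grip x -52 z 84 lat 0 cost 3 [2, 1, 0, 0] lipz -0.001 rearz 0.114
  lip box [-354. -187.    1.] flap>= -0.3  corner box [-329. -189.   22.] flap>= -0.33  grip box [-374. -185.  150.]
  33.4667 [0.4808 0.1449 0.1452] [-1.3 -0.6  8.2] 0.014
```

Call:
drive_tool:
  steps: [13.8,3,9,-2,0,13.8,3,9,-2,0,13.8,3,9,-3,0,13.8,3,9,-4,0,13.8,3,9,-4,0]

```text
clock: 33.98
position: [0.4959, 0.1904, 0.13]
tool_rot: [-1.57, -0.001, -0.326]
force: [1.5, 1.0, 2.5]
grip_width: 0.0141
```

```bash
python3 sil.py -52 82
```

```text
tilt 25.7 grip x -48 z 85 lat -1 cost 9 [4, 2, 0, 0] lipz 0.005 rearz 0.07
  lip box [-347. -189.    7.] flap>= -0.31  corner box [-333. -190.   36.] flap>= -0.37  grip box [-422. -183.  135.]
  33.9833 [0.4959 0.1904 0.13  ] [1.5 1.  2.5] 0.0141
```

Call:
drive_tool:
  steps: [13.8,4,11,-7,0,13.8,4,11,-8,0,13.8,3,10,-10,0,13.8,3,9,-10,0,13.8,2,7,-11,0]

```text
clock: 34.5
position: [0.5114, 0.238, 0.0828]
tool_rot: [-1.571, -0.0, -0.326]
force: [0.8, 2.0, 2.0]
grip_width: 0.0137
```

```bash
python3 sil.py -50 83
```

```text
tilt 1.2 grip x -45 z 77 lat -2 cost 8 [3, 0, 1, 0] lipz 0.009 rearz 0.012
  lip box [-354. -189.   12.] flap>= -0.33  corner box [-354. -189.   44.] flap>= -0.4  grip box [-472. -179.   88.]
  34.5 [0.5114 0.238  0.0828] [0.8 2.  2. ] 0.0137
```

Call:
drive_tool:
  steps: [13.8,0,0,-3,0,13.5,0,0,0,0,5,-1,-3,2,0,5,-1,-4,0,0,5,-1,-3,0,0]

```text
clock: 35.02
position: [0.5082, 0.2258, 0.0834]
tool_rot: [-1.571, -0.0, -0.327]
force: [0.3, -0.4, -1.1]
grip_width: 0.0132
```

Call:
drive_tool:
  steps: [5,0,0,-2,0,13.9,0,0,0,0,14.5,0,0,0,0,20,0,0,0,0,40,0,0,0,0]

```text
clock: 35.43
position: [0.5082, 0.2269, 0.0809]
tool_rot: [-1.571, -0.0, -0.326]
force: [0.3, 0.4, -1.1]
grip_width: 0.031
```

Call:
drive_tool:
  steps: [40,0,0,20,0,40,0,0,40,0,40,0,0,40,0,40,-10,38,0,0,40,-10,38,0,0]

```text
clock: 35.85
position: [0.4896, 0.3028, 0.1837]
tool_rot: [-1.567, -0.003, -0.33]
force: [0.5, 0.8, -1.0]
grip_width: 0.0403
```

Call:
drive_tool:
  steps: [40,-10,38,0,0,40,-10,38,0,0,40,-10,38,0,0,40,-10,20,0,0,40,0,0,0,0]

```text
clock: 36.27
position: [0.4446, 0.4422, 0.1803]
tool_rot: [-1.57, 0.002, -0.319]
force: [0.1, 0.3, 0.8]
grip_width: 0.0399
```

Run:
```python
from h import *
print(monitor.observe()['position'],monitor.observe()['clock'])
a=snap('scene','s10.png')['frame'];b=snap('top','t10.png')['frame']
A=cv2.resize(b[180:260,225:315,::-1],None,fx=4.4,fy=4.4,interpolation=cv2.INTER_CUBIC)
B=cv2.resize(a[100:190,205:295,::-1],(396,352),interpolation=cv2.INTER_CUBIC)
cv2.imwrite('pics/l10.png',cv2.convertScaleAbs(np.hstack([A,B]),alpha=1.6))
```

```text
[0.44462712 0.44223769 0.18026871] 36.2667
```

View pics/l10.png

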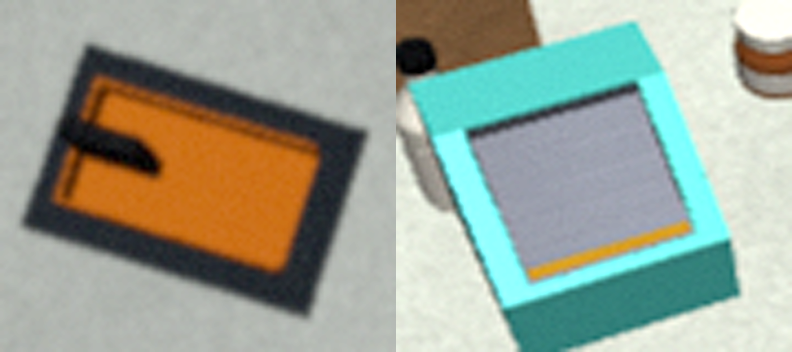

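Run:
```python
from fit import *
d=snap('top'); A=lambda x,y:np.array([225+x/4.4,180+y/4.4])
s=[(321,147,.075,.042,.038),(279,273,.075,-.042,.006),(53,203,-.075,-.042,.038),(97,74,-.075,.042,.038)]
p,r=fit([(d,A(u,v),(x,y,z)) for u,v,x,y,z in s],[.5,.18,-1.9]); print('scoop',p,r.tolist()); D=p[:2]-[.4936,.1823]; c,q=np.cos(-1.9),np.sin(-1.9); print('offset mm along/lateral',1e3*(D@[c,q]),1e3*(D@[-q,c]))
a=cv2.imread('pics/top0.png').astype(int); b=d['frame'][:,:,::-1].astype(int); df=np.abs(a-b).max(2)>45
for n,(u,v) in dict(muga=(262,152),mugb=(320,150),tape=(350,219),driver=(385,146),spray=(475,168),jar=(459,265),coast=(190,194)).items(): print(n,df[v-22:v+22,u-25:u+25].sum(),end=' ')
```

```text
scoop [ 0.49203384  0.18411022 -1.9015761 ] [[-0.9, -0.3], [0.3, 0.4], [0.3, -0.8], [0.1, 0.6]]
offset mm along/lateral -1.2066842435120215 -2.0672808592216114
muga 0 mugb 0 tape 0 driver 0 spray 0 jar 0 coast 0
```

Scoop is centred to about 2 mm, the flap is shut and the other things haven't moved, so I'm handing in.

```bash
python3 -c "
from workcell import workorder
print(workorder.job_done())"
```

```text
the job is handed in; nothing more can be done
None
```

The scoop has been emptied into the scrap box and set back flat in the middle of its mat, and the job is handed in at about 36 s of the 64 s. I directly saw only two of the four nuts inside the box.

**What happened:**
- **Tipping:** the tool can only turn about the vertical, so I let the scoop pivot in a loosened grip while its lip held the flap in. It reached about 54°, with the flap at about 0.9 rad. I then drew it out, flattened it on the mat by pivoting about the lip, and let go.
- **Flap while tipping:** as the scoop tipped past about 50°, the flap fell back to about 0.5 rad for a moment before I pushed it in again. I can't rule out that some nuts slid out then.
- **First attempt failed:** I loosened the grip too far and the flap pushed the scoop out. It came to rest leaning on the box front with all four nuts still in it. I picked it up again, levelled it on the mat and retried.
- **Dropped on the mat:** during that levelling, the scoop slipped a few centimetres onto the mat twice while I tried to tilt it there.

**Last checks:**
- **Nuts:** the scoop is empty in the last picture. Its measured weight after tipping was about 1.3 N, against about 1.6 N expected when empty, so the reading agrees with no nuts left in it.
- **Flap and scoop:** the flap is shut. The scoop lies about 1 mm and 2 mm off the mat's centre, turned less than 0.1° from it.
- **Bystanders:** before-and-after pictures show no change at any of the bystanders.
- **Forces:** the readings I took at the flap stayed below about 10 N. While levelling, I pressed the scoop on the mat with about 41 N for a moment. That load went through the grasped scoop, not the arm or gripper body.

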